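# Load the last eight-sleeve rod comb into a deep-well plate

### The arm

A 6-joint arm with a two-finger parallel gripper is mounted at the origin on a cart in front of the work surface, level with it; the furniture and walls round the work are solid. World frame = base frame: x ahead of the robot, y to its left, z up, the work surface at z = 0. Lengths are in m, angles in rad, forces in N, time in s.
With the tool pointing down it reaches from about 0.3 to 0.875 m from the base axis. Payload 4.2 kg.
Tool frame: the origin (TCP) lies at the very end of the fingers, on their centre line; the grasp point (between the pads) lies 19 mm behind it; y points along the fingers, z is the direction in which the jaws open and shut, and the axes are right-handed (so a half turn about y gives the same grasp; the last joint's range is limited). The gripper opens to 85 mm and grips with 20 to 120 N. Pads are 22 mm wide; open, the fingers measure 114 mm over their backs; the gripper's body (76 mm by 85 mm) begins 54 mm behind the grasp point. The pads swing forward as they close: fully open they stand 13 mm farther back than shut.
Start: joints at [1.329, 0.32, 1.565, -0, 1.257, -0.02], TCP at [0.126, 0.561, 0.231] pointing down, gripper open.
Joint ranges: [-3.11, 3.11], [-0.84, 2.01], [0.21, 2.61], [-1.34, 4.49], [0.05, 2.63], [-2.56, 2.56]. Speed limits (rad/s): [2.57, 2.57, 3.14, 3.14, 3.14, 3.14].

### API

Orientations are given as [roll, pitch, yaw] about the fixed x, y, z axes, in that order (R = Rz(yaw) Ry(pitch) Rx(roll)).
In Python, from cell import get_state, optics, job gives the robot as it stands. The module is installed in compiled form; this text tells all that it offers.
- The arm moves only by the tool drive_tool, never from a script. Its argument "deltas" is a list of rows, each a list of 7 numbers: the turn, a rotation vector about the tool's x, y, z in rad, then the shift along the tool's x, y, z in cm, then the opening, from -1 (shut) to 1 (fully open). In form: [[rx, ry, rz, dx, dy, dz, jaw], ...]. A call has 1 to 5 rows; each row is the pose to reach, as a shift and turn from the pose commanded when the call began, along the tool's axes at that moment; what a row does not reach only later rows make up. A row lasts 1/12 s, in which the tool goes at most 41.7 mm and 7.16 degrees, less where a joint would pass 70% of its speed; a pose out of reach is approached as far as the arm can. A call with a gripper value outside its range is refused whole. The fingers move at their own pace and stop on an object; "squeeze" is the grip in N (left out, the last holds). Time passes only in rows, so rows that repeat a pose let the fingers close. It gives the time, the measured TCP pose, the force and the opening at its end, in the units of the state.
- get_state(): the state, without advancing time (a new reading comes with each control period).
- optics.camera(name): name is "scene" or "top"; returns a dict with "frame" (384x512x3 uint8, red, green, blue), "camera_matrix" (3x3 intrinsics, pixels), "pose" (4x4, takes a point from camera to world coordinates). Camera axes: x right, y up, looking along -z (the intrinsics and any distortion apply to the point x, -y, -z); pixel columns grow to the right and rows downward; lengths in m; the calibration is good to about 2 mm. A picture is of the moment at which its call begins. There is no depth.
- job.job_done(): hands the job in, once; it reports no verdict.
Trained networks look in the newest picture that a camera, given by its name, has taken for a name from the list of things; names that differ only in an ending like _2 or _b are one class to them, and where a whole thing is asked for, a point or a joint stands for the part that bears it (a point fixed in the world has none). Each returns a list of dicts, best first, with "score" (0 to 1); they miss things now and then, are a little off and sometimes report something else, mostly with a low value. They report only what shows in the picture. A call takes as long as a camera call. They do not tell look-alikes from the thing itself.
- optics.trace(target, camera): "region" (384x512 bool, what is visible of it) and "box" ([left, top, width, height] as shares, 0 to 1, of the picture: columns of its width, rows of its height, round what is visible of it).
- optics.mark_of(target, camera): "xy" ([column, row] as shares, 0 to 1, of the picture: columns of its width, rows of its height: a listed point, or the origin of a listed thing).
The state is a dict: "time_s": time; "joint_positions": joint angles; "joint_velocities": joint speeds; "effort": joint torques, N m; "tool_pos": TCP position; "tool_rot": TCP orientation; "ft_force": force on the tool from outside, world axes, zero at the start; "moment": the same for the moment, N m; "gripper_width": opening from 0.0 (shut) to 1.0 (fully open).
Only numpy, scipy, OpenCV 4.12 (cv2) and the standard library are available. Lean on these libraries where they do the work, as an engineer would, in place of code of your own. Each camera call takes 0.05 s, during which the arm holds its last target.

### The job

Load the last rod comb for the bead extraction run. It lies flat in the open grey packing tray: lift it out, lean it teeth down on the sloped metal rest and let go, then take it again by its grip tab from above and lower it into the one comb row of the deep-well plate that is still empty, all eight sleeves in their own wells and the comb pressed fully home under its two spring clips, upright and let go. Do not force it, and leave the three combs that are already loaded in their rows.

Things in the scene. Friction and masses are not known exactly. Their poses are not given: they have to be found in the camera images.
- comb: Loose white comb, 40 g, 6 mm thick: 8 round-ended sleeves (5.2 mm diameter, pitch 9 mm, x = -36 to 0 mm), spine (x = 0 to 8 mm, 72 mm wide) with end ears to y = +-47 mm (x = 0 to 5 mm), grip tab. Origin: middle of the spine's underside, mid-thickness. x: from sleeves to tab (level at first, up when loaded), y along the spine, z square to the comb (up at first). Starts flat on the tray floor. Either face may point either way.
- tab_mid (a point): Middle of the comb's grip tab, 23 mm along x from the comb's origin; same axes. The tab is x = 8 to 38 mm from that origin, 30 mm wide (y = -15 to 15 mm); its side edges are ribs 6 mm thick and 5 mm wide, the web between is 3 mm. Grip across the two ribs, fingers closing along y. At first its end is about 10 to 40 mm from the tray's wall.
- tray: Open grey plastic packing tray, fixed, 136 (x) x 142 (y) mm, walls 34 mm high and 3 mm thick with a rim lip of 146 x 152 mm, floor 3 mm thick. Origin: centre of the underside. The comb lies in it with its x axis within 0.3 rad of the tray's, mid-plane about 3 mm above the floor. The walls keep a hand leaning 45 degrees away from the tab; reach in from above.
- rest: Sloped rest of bent aluminium sheet, fixed, 112 mm wide along y, 52 mm high. Its face rises at 55 degrees toward its own +x for 46 mm; at its foot a ledge square to it, 14 mm deep with a 7 mm lip, catches the sleeve tips. Origin: on the bench under the inner corner of face and ledge, mid-width; that corner is 14 mm up. A comb leaned there has its tab free above the top edge.
- rest_seat (a point): Where the comb's origin is when it leans on the sloped rest, mid-width, sleeve tips on the ledge: 36 mm up the face from the corner, 3 mm off the face. Axes as rest. The comb's x axis then points up the slope (55 degrees above level, toward the rest's +x). Let go flatter than the face, it stays leaning on the top edge or drops back against the face; both will do.
- plate: White deep-well plate, 128 (x) x 86 (y) mm, in a fixed grey nest 150 x 116 mm. Top 54 mm above the bench. 12 rows, pitch 9 mm along x, of 8 square wells, pitch 9 mm along y: 7.4 mm wide, 39 mm deep, walls 1.6 mm. Origin: centre of the nest's underside. Combs go in rows 2, 5, 8, 11 (x = -40.5, -13.5, 13.5, 40.5 mm), spine along y; these rows have a spring-wire clip at each end.
- empty_row: The one of the four comb rows that is still empty. Origin: middle of the row at the plate's top face, 54 mm above the bench; the comb's origin is there when it is home, spine on the plate and sleeves 36 mm deep. z up, y along the row, x across the rows. Its two clips (at y = +-45 to 52 mm, up to 18 mm above the plate) brush the ears from about 12 mm above home and take a push of some 5 to 15 N until the ears snap under them, 3 mm above home.
- loaded_comb_1: A comb of the same make already loaded, loose in its row with about 1 mm play; its tab top is 38 mm above the plate's top. Origin: middle of the spine's underside, z up, y along the row.
- loaded_comb_2: A comb of the same make already loaded, loose in its row with about 1 mm play; its tab top is 38 mm above the plate's top. Origin: middle of the spine's underside, z up, y along the row.
- loaded_comb_3: A comb of the same make already loaded, loose in its row with about 1 mm play; its tab top is 38 mm above the plate's top. Origin: middle of the spine's underside, z up, y along the row.
Mind the look-alikes: they are no part of the job. What is shaped like the comb but turquoise is not meant.

How it is judged:
By the outcome, as a careful person would: the job done as asked, in the order asked, and still so for the second after the job is handed in, with the robot touching nothing.
It also fails if it takes over 67 s, if anything falls off the work surface, if the arm or the gripper's body presses on something with over 40 N, if the wrist force passes 120 N, or if a joint passes its speed limit or range.

## Working session

There is one attempt and no reset: what is moved stays moved. The work goes in short steps, Python scripts to look and compute and a tool call to move; the robot and the scene stay as the last step left them, time stands still between calls to the robot, and variables do not carry over. Pictures are saved under pics/ and viewed, and the job is handed in when it is done.

Besides the shell and the picture viewer there is one more tool, called after "Call:" as name(argument=value, ...) on one line, values as JSON. drive_tool: Moves the arm, as the interface text tells. Its arguments: {"type":"object","properties":{"deltas":{"type":"array","items":{"type":"array","items":{"type":"number"}}},"squeeze":{"type":"number"}},"required":["deltas"]}

```bash
mkdir -p pics; python3 - <<'E'
from cell import get_state, optics, job
import cv2,numpy as np
print(get_state())
for n in("scene","top"):
    c=optics.camera(n); print(n,c["camera_matrix"],c["pose"],[k for k in c])
    cv2.imwrite(f"pics/{n}0.png",c["frame"][:,:,::-1])
    np.savez(f"{n}0.npz",f=c["frame"],K=c["camera_matrix"],P=c["pose"])
    for t in["comb","tab_mid","tray","rest","plate","rest_seat","empty_row"]:
        for m in optics.mark_of(t,n)[:5]: print(n,t,np.round(np.array(m["xy"])*[512,384],1),round(m["score"],2))
E
```

```text
{'time_s': 0.0, 'joint_positions': array([ 1.32902133e+00,  3.20301309e-01,  1.56572156e+00, -9.23270479e-06,
        1.25741087e+00, -2.00083610e-02]), 'joint_velocities': array([ 0.00098706, -0.00047069, -0.00189993,  0.00124813, -0.00056253,
        0.00130973]), 'effort': array([-2.23695708e-03, -4.15525854e+01, -2.34150016e+01, -2.05354390e-04,
        8.36198480e-03, -1.04649362e-05]), 'tool_pos': array([0.12635981, 0.56043024, 0.23046036]), 'tool_rot': array([-1.57263723e+00,  2.80587351e-05, -2.21763809e-01]), 'ft_force': array([ 0.36792242, -0.47347223,  0.57084051]), 'moment': array([-0.07654252, -0.00057625, -0.00076866]), 'gripper_width': 0.9992953352285127}
scene [[398.91290897   0.         258.21986387]
 [  0.         398.91290897 193.34524949]
 [  0.           0.           1.        ]] [[ 0.90792098  0.30018507 -0.29252079  0.21201902]
 [-0.41878459  0.62090117 -0.66264712 -0.67974163]
 [-0.01729027  0.72413442  0.68944208  0.6532412 ]
 [ 0.          0.          0.          1.        ]] ['frame', 'camera_matrix', 'pose']
scene comb [246.7 278.2] 0.92
scene comb [216.8 
[... 264 characters left out ...]
cene rest_seat [334.5 264.2] 0.16
top [[492.49006146   0.         257.48162627]
 [  0.         492.49006146 183.78881591]
 [  0.           0.           1.        ]] [[-0.008107    0.99518285 -0.09770046  0.39401343]
 [-0.99969993 -0.00580751  0.02379755 -0.09600025]
 [ 0.02311551  0.09786407  0.9949313   1.048601  ]
 [ 0.          0.          0.          1.        ]] ['frame', 'camera_matrix', 'pose']
top comb [143.4 213.5] 0.71
top comb [325.3 242.3] 0.57
top tab_mid [317.3 240.6] 0.83
top tab_mid [144.  199.9] 0.62
top tab_mid [249.  184.8] 0.49
top tab_mid [354.3 164.3] 0.3
top tray [141.9 207.8] 0.59
top rest [263.7 184.3] 0.62
top plate [354.9 166.6] 0.7
top rest_seat [247.9 184.7] 0.93
```

View pics/scene0.png

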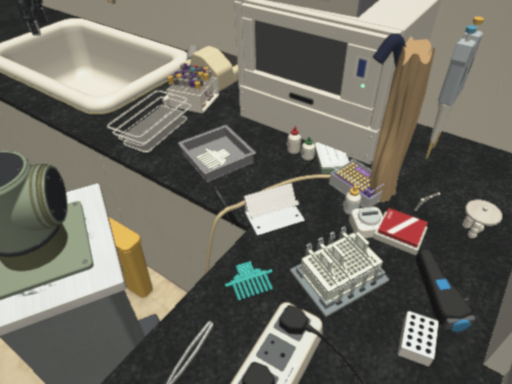

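View pics/top0.png

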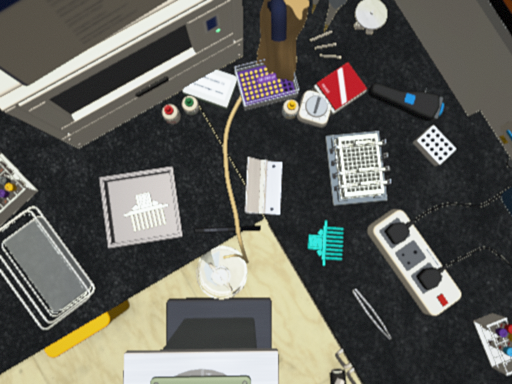

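The white comb is in the grey tray (top 146,213; scene 212,158). The turquoise look-alike is at top (326,242), scene (248,282). The loaded combs stand in the plate (top 357,167). The rest is at top (263,186). I choose the white comb in the tray and will check it in close crops.

```bash
cat > h.py <<'E'
import numpy as np,cv2
def load(n): 
    d=np.load(n); return d["f"],d["K"],d["P"]
def ray(K,P,u,v):
    d=np.array([(u-K[0,2])/K[0,0],-(v-K[1,2])/K[1,1],-1.]); return P[:3,3],P[:3,:3]@d
def at(K,P,u,v,z):
    o,d=ray(K,P,u,v); return o+d*(z-o[2])/d[2]
def proj(K,P,X):
    X=np.atleast_2d(X); c=(X-P[:3,3])@P[:3,:3]
    return np.c_[K[0,0]*c[:,0]/-c[:,2]+K[0,2], -K[1,1]*c[:,1]/-c[:,2]+K[1,2]]
def crop(f,x0,y0,w,h,s,name):
    c=f[y0:y0+h,x0:x0+w,::-1]; cv2.imwrite(name,cv2.resize(c,None,fx=s,fy=s,interpolation=cv2.INTER_CUBIC))
E
python3 - <<'E'
from h import *
f,K,P=load("top0.npz")
crop(f,95,160,95,95,6,"pics/c_tray.png"); crop(f,320,120,80,90,6,"pics/c_plate.png"); crop(f,230,145,70,80,6,"pics/c_rest.png")
f,K,P=load("scene0.npz")
crop(f,285,220,110,95,7,"pics/s_plate.png"); crop(f,170,115,95,75,7,"pics/s_tray.png");crop(f,230,170,95,75,7,"pics/s_rest.png")
E
```

```text
(no output)
```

View pics/c_tray.png

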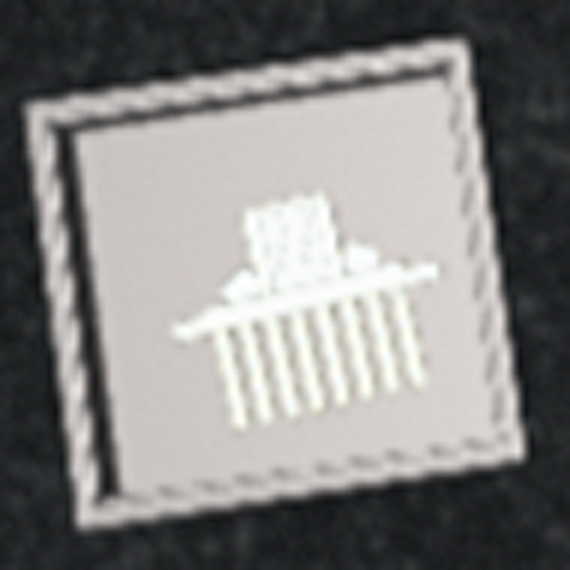

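View pics/c_plate.png

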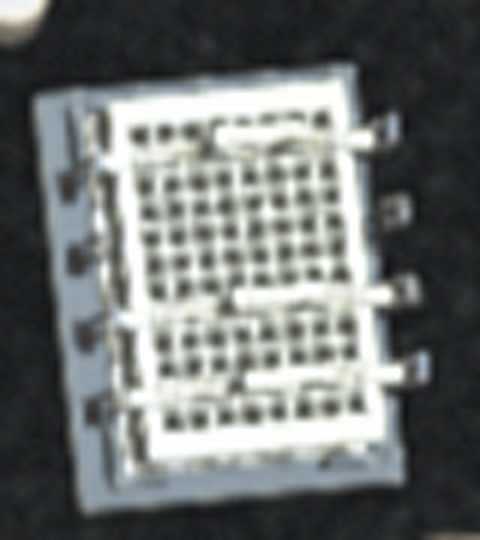

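View pics/c_rest.png

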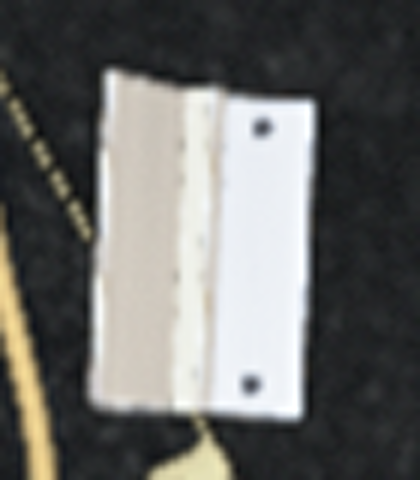

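View pics/s_plate.png

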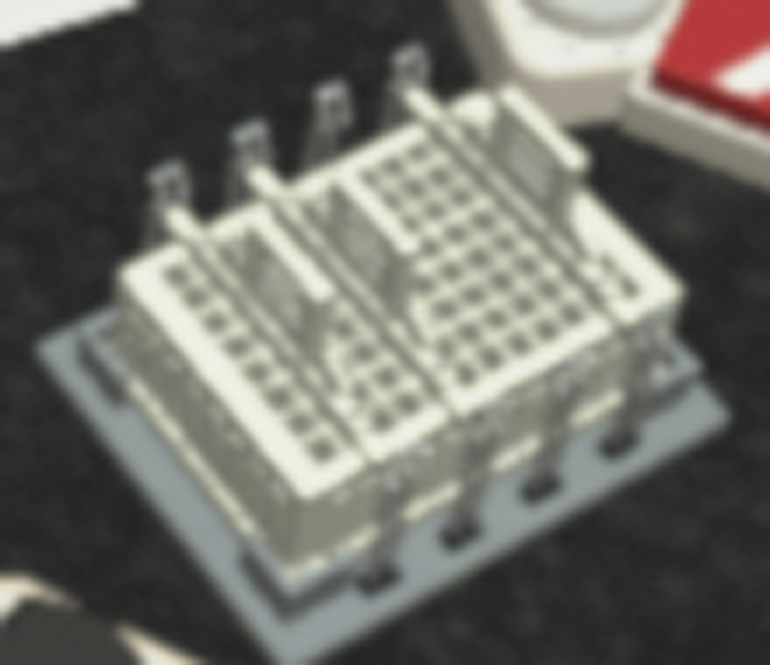

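View pics/s_tray.png

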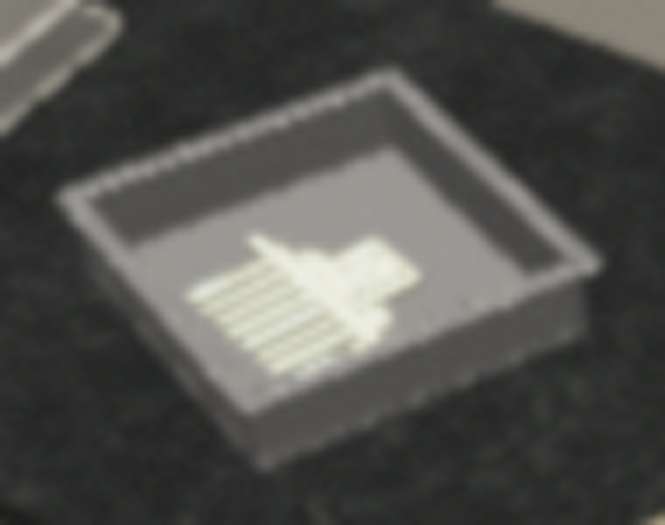

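View pics/s_rest.png

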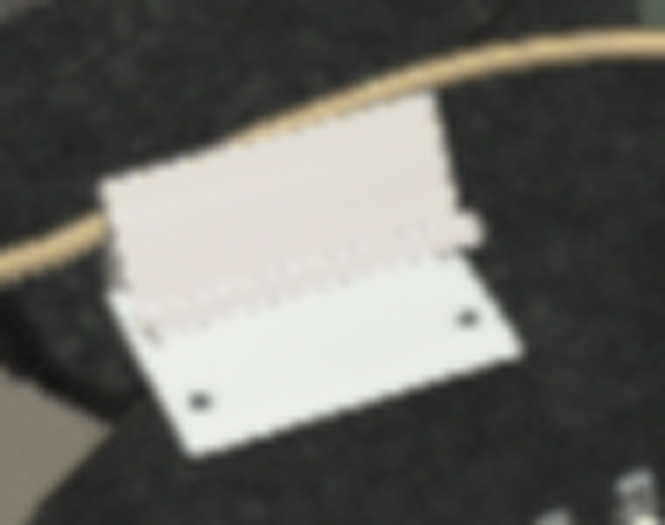

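```bash
cat > m.py <<'E'
from h import *
from scipy.optimize import least_squares
_,Kt,Pt=load("top0.npz"); _,Ks,Ps=load("scene0.npz")
def up(p,s,x0,y0): return (np.array(p,float)+.5)/s-.5+[x0,y0]
def fit(obs,x0):
    # obs: list of (cam, model(N,3) , pix(N,2)); pose x,y,yaw
    def tr(q,M): c,s=np.cos(q[2]),np.sin(q[2]); return np.c_[q[0]+c*M[:,0]-s*M[:,1],q[1]+s*M[:,0]+c*M[:,1],M[:,2]]
    def r(q): return np.concatenate([(proj(*( (Kt,Pt) if c=='t' else (Ks,Ps)),tr(q,M))-p).ravel() for c,M,p in obs])
    s=least_squares(r,x0,loss="soft_l1"); return s.x,r(s.x)
E
python3 - <<'E'
from m import *
np.set_printoptions(precision=4,suppress=True)
# tray rim corners
t=up([(25,103),(468,38),(525,457),(80,528)],6,95,160)
s=up([(60,195),(390,68),(605,262),(262,468)],7,170,115) # s: last maybe bottom
print("tray top@34",[at(Kt,Pt,*p,.034)[:2] for p in t]); print("tray scn@34",[at(Ks,Ps,*p,.034)[:2] for p in s])
# comb
c=up([(245,208),(322,193),(175,332),(437,268),(240,428),(420,386)],6,95,160)
print("comb top@6-9",[at(Kt,Pt,*p,.008)[:2] for p in c])
c=up([(378,235),(422,275),(252,235),(380,345),(190,295),(275,372)],7,170,115)
print("comb scn",[at(Ks,Ps,*p,.008)[:2] for p in c])
# plate top corners
t=up([(108,100),(340,82),(382,440),(150,460)],6,320,120)
s=up([(122,272),(507,85),(685,293),(305,495)],7,285,220)
print("plate top",[at(Kt,Pt,*p,.054)[:2] for p in t]);print("plate scn",[at(Ks,Ps,*p,.054)[:2] for p in s])
# rest
t=up([(107,70),(182,88),(172,412),(90,410)],6,230,145)
print("rest top edge",at(Kt,Pt,*t[0],.052),at(Kt,Pt,*t[3],.052))
t=up([(222,90),(210,405)],6,230,145); print("lip-ish",[at(Kt,Pt,*p,.012)[:2] for p in t])
s=up([(100,182),(433,92),(450,215),(155,340),(190,458),(522,352)],7,230,170)
print("rest scn edge",at(Ks,Ps,*s[0],.052)[:2],at(Ks,Ps,*s[1],.052)[:2],"base corners",at(Ks,Ps,*s[4],.001)[:2],at(Ks,Ps,*s[5],.001)[:2])
t=up([(302,418),(315,100)],6,230,145); print("base top",[at(Kt,Pt,*p,.001)[:2] for p in t])
E
```

```text
tray top@34 [array([0.5101, 0.2064]), array([0.5318, 0.0552]), array([0.3879, 0.0346]), array([0.3653, 0.1845])]
tray scn@34 [array([0.367, 0.182]), array([0.5087, 0.2059]), array([0.5332, 0.0555]), array([0.3841, 0.004 ])]
comb top@6-9 [array([0.4756, 0.1366]), array([0.4807, 0.1097]), array([0.4322, 0.1602]), array([0.454 , 0.0692]), array([0.3986, 0.1371]), array([0.4128, 0.0747])]
comb scn [array([0.4758, 0.1396]), array([0.4817, 0.1092]), array([0.4324, 0.1608]), array([0.4526, 0.0776]), array([0.3994, 0.136 ]), array([0.4129, 0.0799])]
plate top [array([ 0.589 , -0.2854]), array([ 0.595 , -0.3656]), array([ 0.4715, -0.376 ]), array([ 0.4652, -0.2967])]
plate scn [array([ 0.4661, -0.2982]), array([ 0.5955, -0.2879]), array([ 0.5957, -0.3676]), array([ 0.4733, -0.3773])]
rest top edge [ 0.5486 -0.0997  0.052 ] [ 0.4329 -0.0933  0.052 ]
lip-ish [array([ 0.5474, -0.1406]), array([ 0.4359, -0.1353])]
rest scn edge [ 0.436  -0.0946] [ 0.5487 -0.1029] base corners [ 0.4318 -0.1687] [ 0.5446 -0.1742]
base top [array([ 0.4315, -0.1683]), array([ 0.5453, -0.1744])]
```

```bash
cat > g.py <<'E'
import numpy as np
from scipy.spatial.transform import Rotation as Rn
from cell import get_state
np.set_printoptions(precision=4,suppress=True)
def R0(st): return Rn.from_euler('xyz',st["tool_rot"])
def down(psi): return Rn.from_euler('xyz',[-np.pi/2,0,psi])
def axes(x,y):  # tool x,y in world
    x=np.array(x,float);y=np.array(y,float);y/=np.linalg.norm(y);x-=y*(x@y);x/=np.linalg.norm(x)
    return Rn.from_matrix(np.c_[x,y,np.cross(x,y)])
def row(p,R,base=None):
    st=get_state(); Rb=R0(st); pb=st["tool_pos"]
    if base is not None: pb,Rb=base
    d=Rb.inv().apply(np.array(p)-pb)*100; rv=(Rb.inv()*R).as_rotvec()
    print("t",round(st["time_s"],2),"row",np.round(rv,4),np.round(d,3),"deg",np.degrees(np.linalg.norm(rv)).round(1),"q",st["joint_positions"].round(2),"F",st["ft_force"].round(1),"tcp",st["tool_pos"].round(4),"w",round(st["gripper_width"]*85,1))
    return rv,d
E
python3 - <<'E'
from g import *
from h import *
row([.4659,.1215,.2],down(.235-np.pi))
_,Kt,Pt=load("top0.npz"); _,Ks,Ps=load("scene0.npz")
def tri(a,b):
    A=[];B=[]
    for (K,P),p in(((Kt,Pt),a),((Ks,Ps),b)):
        o,d=ray(K,P,*p); d/=np.linalg.norm(d); M=np.eye(3)-np.outer(d,d); A.append(M);B.append(M@o)
    return np.linalg.lstsq(np.vstack(A),np.hstack(B),rcond=None)[0]
print("rest_seat",tri((247.9,184.7),(263.7,191.2)),"tab",tri((144,199.9),(220.8,152.3)))
E
```

```text
t 0.8 row [-0.0001  2.6848 -0.0002] [ 42.775   3.132 -35.398] deg 153.8 q [ 1.33  0.32  1.56 -0.    1.26 -0.02] F [ 0.8  1.  -0.6] tcp [0.1265 0.5609 0.2314] w 85.0
rest_seat [ 0.4864 -0.0989  0.0488] tab [0.4616 0.1175 0.0144]
```

Call:
drive_tool(deltas=[[0,0.4,0,14,1,-11.5,0.3],[0,0.8,0,28,1,-23,0.3],[0,1.2,0,42.8,1,-35.4,0.3],[0,1.6,0,42.8,2,-35.4,0.0],[0,2.0,0,42.8,3,-35.4,-0.1]], squeeze=40)

```text
time_s: 1.22
tool_pos: [0.2547, 0.3949, 0.2235]
tool_rot: [-1.57, 0.0, -0.852]
ft_force: [0.8, -0.3, -0.2]
gripper_width: 0.45
```

```bash
python3 -c "
from g import *
row([.4659,.1215,.15],down(.235-np.pi))"
```

```text
t 1.22 row [-0.0006  2.0546 -0.0012] [34.484  7.345 -2.118] deg 117.7 q [ 0.97  0.16  1.8  -0.    1.18  0.25] F [ 0.8 -0.3 -0.2] tcp [0.2547 0.3949 0.2235] w 38.3
```

Call:
drive_tool(deltas=[[0,2.05,0,34.5,2,-2.1,-0.1],[0,2.05,0,34.5,2,-2.1,-0.1],[0,2.05,0,34.5,2,-2.1,-0.1],[0,2.05,0,34.5,2,-2.1,-0.1],[0,2.05,0,34.5,2,-2.1,-0.1]])

```text
time_s: 1.63
tool_pos: [0.3829, 0.2307, 0.2115]
tool_rot: [-1.57, 0.001, -1.478]
ft_force: [1.0, -0.2, 0.8]
gripper_width: 0.449
```

```bash
python3 -c "
from g import *
row([.4659,.1215,.15],down(.235-np.pi))"
```

```text
t 1.63 row [-0.0004  1.4288 -0.0012] [11.65   6.147  7.248] deg 81.9 q [0.52 0.13 1.87 0.   1.14 0.42] F [ 1.  -0.2  0.8] tcp [0.3829 0.2307 0.2115] w 38.2
```

Call:
drive_tool(deltas=[[0,1.4,0,11.6,4,7.2,-0.1],[0,1.4,0,11.6,4,7.2,-0.1],[0,1.4,0,11.6,4,7.2,-0.1],[0,1.4,0,11.6,4,7.2,-0.1],[0,1.4,0,11.6,4,7.2,-0.1]])

```text
time_s: 2.05
tool_pos: [0.4667, 0.121, 0.1699]
tool_rot: [-1.571, -0.002, -2.108]
ft_force: [-1.0, 0.1, -0.8]
gripper_width: 0.449
```

```bash
python3 -c "
from g import *
row([.4659,.1215,.15],down(.235-np.pi))"
```

```text
t 2.05 row [-0.0005  0.7991  0.0017] [-0.004  1.992 -0.091] deg 45.8 q [ 0.23  0.23  1.86 -0.    1.05  0.77] F [-1.   0.1 -0.8] tcp [0.4667 0.121  0.1699] w 38.2
```

Call:
drive_tool(deltas=[[0,0.8,0,0,3,-0.1,-0.1],[0,0.8,0,0,3,-0.1,-0.1],[0,0.8,0,0,3,-0.1,-0.1],[0,0.8,0,0,3,-0.1,-0.1],[0,0.8,0,0,3,-0.1,-0.1]])

```text
time_s: 2.47
tool_pos: [0.4643, 0.1246, 0.1411]
tool_rot: [-1.571, -0.0, -2.728]
ft_force: [0.0, 0.7, 0.1]
gripper_width: 0.45
```

```bash
python3 -c "
from g import *
row([.4659,.1215,.07],down(.235-np.pi))"
```

```text
t 2.47 row [0.0001 0.1785 0.0001] [-0.021  7.112  0.349] deg 10.2 q [0.24 0.25 1.91 0.   0.98 1.4 ] F [0.  0.7 0.1] tcp [0.4643 0.1246 0.1411] w 38.3
```

Call:
drive_tool(deltas=[[0,0.178,0,-0.02,3,0.35,-0.1],[0,0.178,0,-0.02,7.1,0.35,-0.1],[0,0.178,0,-0.02,7.1,0.35,-0.1],[0,0.178,0,-0.02,7.1,0.35,-0.1]])

```text
time_s: 2.8
tool_pos: [0.4645, 0.1212, 0.0692]
tool_rot: [-1.571, -0.005, -2.898]
ft_force: [0.8, 0.6, -0.1]
gripper_width: 0.451
```

```bash
python3 - <<'E'
from g import *
from h import *
from cell import optics
row([.4659,.1215,.025],down(.235-np.pi))
for n,b in(("top",(95,160,95,95)),("scene",(170,100,95,90))):
    c=optics.camera(n); crop(c["frame"],*b,4,f"pics/a_{n}.png")
i=[cv2.resize(cv2.imread(f"pics/a_{n}.png"),(380,380)) for n in("top","scene")]
cv2.imwrite("pics/a_both.png",np.hstack(i)); row([.4659,.1215,.025],down(.235-np.pi))
E
```

```text
t 2.8 row [0.0002 0.0083 0.0048] [-0.163  4.42   0.01 ] deg 0.5 q [0.23 0.35 2.   0.   0.8  1.56] F [ 0.8  0.6 -0.1] tcp [0.4645 0.1212 0.0692] w 38.4
t 2.9 row [ 0.0001  0.008  -0.0025] [0.132 4.67  0.009] deg 0.5 q [0.23 0.34 1.99 0.   0.8  1.56] F [-0.   0.3  0.9] tcp [0.467  0.1219 0.0717] w 38.4
```

View pics/a_both.png

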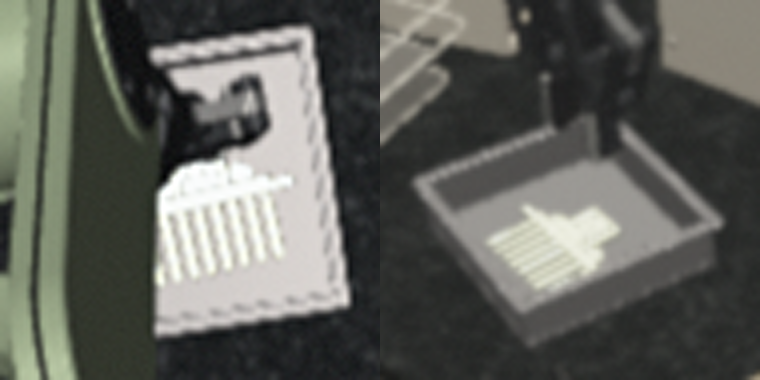

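Both views show the fingers (top crop ~225,110) directly above the tab, aligned with it. I'm descending.

Call:
drive_tool(deltas=[[0,0.008,0,0.08,2.5,0,-0.1],[0,0.008,0,0.08,5.1,0,-0.1],[0,0.008,0,0.08,5.1,0,-0.1],[0,0.008,0,0.08,5.1,0,-0.1]])

```text
time_s: 3.23
tool_pos: [0.4656, 0.1216, 0.0203]
tool_rot: [-1.571, 0.001, -2.907]
ft_force: [0.3, 0.1, 0.6]
gripper_width: 0.45
```

```bash
python3 - <<'E'
from g import *
from h import *
from cell import optics
c=optics.camera("scene"); crop(c["frame"],170,100,95,90,6,"pics/a2.png"); row([.4659,.1215,.005],down(.235-np.pi))
E
```

```text
t 3.28 row [ 0.0001 -0.0007 -0.003 ] [0.06  1.596 0.011] deg 0.2 q [0.23 0.42 2.05 0.   0.67 1.57] F [-0.1 -0.7 -0.1] tcp [0.4664 0.1217 0.021 ] w 38.5
```

View pics/a2.png

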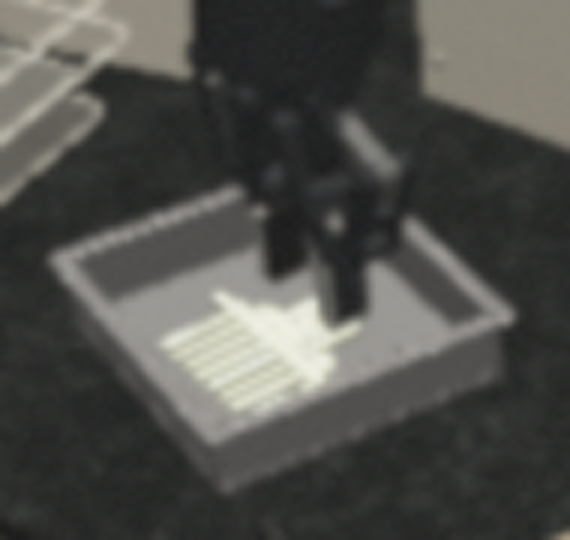

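The fingers straddle the tab, with the near finger at (345,310) and the far one at (285,270). I'll lower the last 16 mm and watch the force.

Call:
drive_tool(deltas=[[0,0,0,0,0.8,0,-0.1],[0,0,0,0,1.4,0,-0.1],[0,0,0,0,1.6,0,-0.1],[0,0,0,0,1.6,0,-0.1]])

```text
time_s: 3.62
tool_pos: [0.4649, 0.1213, 0.003]
tool_rot: [-1.571, -0.0, -2.908]
ft_force: [-0.2, 0.3, -0.2]
gripper_width: 0.451
```

Call:
drive_tool(deltas=[[0,0,0,0,0.1,0,-0.1],[0,0,0,0,0.2,0,-0.1],[0,0,0,0,0.2,0,-0.1]])

```text
time_s: 3.87
tool_pos: [0.4653, 0.1214, 0.0017]
tool_rot: [-1.571, 0.001, -2.908]
ft_force: [-1.5, 0.1, 3.9]
gripper_width: 0.453
```

Call:
drive_tool(deltas=[[0,0,0,0,-0.1,0,-0.1],[0,0,0,0,-0.1,0,-0.5],[0,0,0,0,-0.1,0,-0.5],[0,0,0,0,-0.1,0,-0.5],[0,0,0,0,-0.1,0,-0.5]], squeeze=40)

```text
time_s: 4.28
tool_pos: [0.4654, 0.1214, 0.0028]
tool_rot: [-1.571, 0.001, -2.908]
ft_force: [-1.6, -0.5, 6.1]
gripper_width: 0.333
```

Call:
drive_tool(deltas=[[0,0,0,0,-0.1,0,-0.6],[0,0,0,0,-1,0,-0.6],[0,0,0,0,-3,0,-0.6],[0,0,0,0,-6,0,-0.6],[0,0,0,0,-9,0,-0.6]], squeeze=50)

```text
time_s: 4.7
tool_pos: [0.4642, 0.1212, 0.093]
tool_rot: [-1.571, -0.002, -2.908]
ft_force: [1.2, -0.7, -0.1]
gripper_width: 0.331
```

```bash
python3 - <<'E'
from g import *
from h import *
from cell import optics
for n,b in(("top",(95,160,95,95)),("scene",(150,70,110,110))):
    c=optics.camera(n); crop(c["frame"],*b,4,f"pics/b_{n}.png")
i=[cv2.resize(cv2.imread(f"pics/b_{n}.png"),(400,400)) for n in("top","scene")]
cv2.imwrite("pics/b_both.png",np.hstack(i)); row([.4659,.1215,.2],down(.235-np.pi))
E
```

```text
t 4.8 row [ 0.0001 -0.0012 -0.0101] [  0.142 -10.323   0.006] deg 0.6 q [0.23 0.31 1.97 0.   0.86 1.57] F [ 0.8 -0.6 -0.6] tcp [0.4683 0.1221 0.0968] w 28.2
```

View pics/b_both.png

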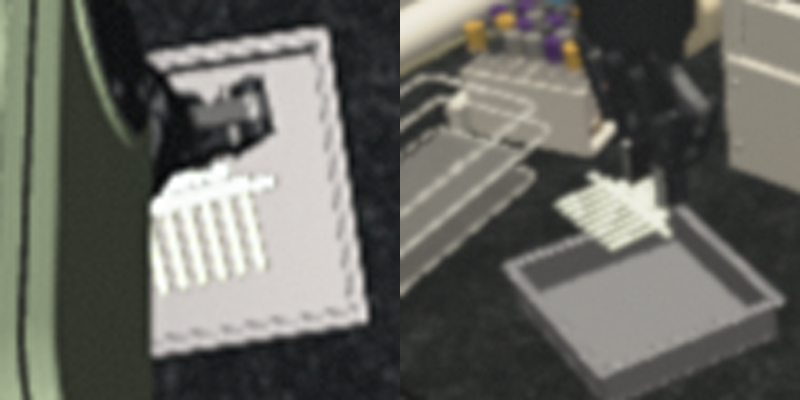

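The comb is lifted clear of the tray and held level by the tab (scene crop ~620,210). Next I swing it to the rest.

```bash
cat > rest.py <<'E'
from g import *
X=np.array([.056,.998,0.]);X/=np.linalg.norm(X);Z=np.array([0,0,1.])
C=np.array([.490,-.124,.014])
def dirs(deg): t=np.radians(deg); return np.cos(t)*X+np.sin(t)*Z, np.sin(t)*X-np.cos(t)*Z   # u (comb x), a (approach, into face)
uf,af=dirs(55)
def seat(up=0,off=0): return C+(.036+up)*uf-(.003+off)*af
def place(deg,up,off,O=None,gx=.0255,gy=.0032):
    u,a=dirs(deg); O=seat(up,off) if O is None else O
    return O+gx*u+gy*a, axes(-u,a)
E
python3 - <<'E'
from rest import *
print(seat())
p,R=place(0,.0,.0); print(p)
print("pre");row([.47,-.05,.22],R)
p,R=place(50,.06,.05); print("approach",p);row(p,R)
p,R=place(50,.002,.003); print("rel",p)
E
```

```text
[ 0.491  -0.1058  0.0452]
[ 0.4924 -0.0804  0.042 ]
pre
t 4.8 row [-0.0064 -1.2809 -0.0088] [  3.696 -12.36   16.784] deg 73.4 q [0.23 0.31 1.97 0.   0.86 1.57] F [ 0.8 -0.6 -0.6] tcp [0.4683 0.1221 0.0968] w 28.2
approach [ 0.4917 -0.0936  0.1405]
t 4.8 row [-0.5624 -1.1905  0.7384] [ 2.674 -4.402 21.525] deg 86.5 q [0.23 0.31 1.97 0.   0.86 1.57] F [ 0.8 -0.6 -0.6] tcp [0.4683 0.1221 0.0968] w 28.2
rel [ 0.492  -0.0883  0.066 ]
```

Call:
drive_tool(deltas=[[0,-0.05,0,0,-3.5,0,-0.6],[0,-0.15,0,0,-7.5,0,-0.6],[0,-0.27,0,1,-11,3,-0.6],[0,-0.39,0,2,-12.4,6.5,-0.6],[0,-0.5,0,3,-12.4,10,-0.6]])

```text
time_s: 5.22
tool_pos: [0.4611, 0.0219, 0.2194]
tool_rot: [-1.566, 0.006, -2.415]
ft_force: [1.8, -0.5, -0.5]
gripper_width: 0.329
```

```bash
python3 - <<'E'
from rest import *
p,R=place(0,.0,.0);row([.48,-.11,.21],R)
E
```

```text
t 5.22 row [-0.0066 -0.788  -0.0036] [ 7.358  0.949 11.11 ] deg 45.2 q [0.02 0.15 1.83 0.   1.16 0.87] F [ 1.8 -0.5 -0.5] tcp [0.4611 0.0219 0.2194] w 28.0
```

Call:
drive_tool(deltas=[[0,-0.12,0,1.5,0.5,2.2,-0.6],[0,-0.24,0,3,0.5,4.4,-0.6],[0,-0.36,0,4.5,0.5,6.6,-0.6],[0,-0.48,0,6,0.5,9,-0.6],[0,-0.6,0,7.3,0.5,11,-0.6]])

```text
time_s: 5.63
tool_pos: [0.4765, -0.1101, 0.2103]
tool_rot: [-1.572, -0.0, -1.817]
ft_force: [1.2, -0.3, -0.1]
gripper_width: 0.329
```

```bash
python3 - <<'E'
from rest import *
p,R=place(50,.06,.05);row(p+[0,0,.03],R)
E
```

```text
t 5.63 row [-0.0821 -0.1788  0.87  ] [-1.978  3.981  1.072] deg 51.1 q [-0.25  0.2   1.79 -0.    1.16 -0.  ] F [ 1.2 -0.3 -0.1] tcp [ 0.4765 -0.1101  0.2103] w 28.0
```

Call:
drive_tool(deltas=[[-0.01,-0.025,0.12,-1,0,0.5,-0.6],[-0.02,-0.05,0.24,-1.5,0.3,1,-0.6],[-0.03,-0.075,0.36,-2,0.6,1,-0.6],[-0.045,-0.1,0.48,-2,1,1,-0.6],[-0.055,-0.12,0.6,-2,1,1,-0.6]])

```text
time_s: 6.05
tool_pos: [0.4915, -0.0918, 0.2008]
tool_rot: [-1.59, 0.608, -1.704]
ft_force: [-0.2, 0.7, -1.6]
gripper_width: 0.329
```

```bash
python3 - <<'E'
from rest import *
p,R=place(50,.06,.05);row(p+[0,0,.03],R)
E
```

```text
t 6.05 row [-0.0333 -0.0595  0.2644] [1.87  2.386 0.09 ] deg 15.6 q [-0.54  0.35  1.76  0.56  1.36 -0.63] F [-0.2  0.7 -1.6] tcp [ 0.4915 -0.0918  0.2008] w 28.0
```

Call:
drive_tool(deltas=[[-0.015,-0.03,0.12,0.6,0.8,0,-0.6],[-0.03,-0.055,0.24,1.2,1.6,0.1,-0.6],[-0.033,-0.06,0.264,1.87,2.4,0.1,-0.6],[-0.033,-0.06,0.264,1.87,2.4,0.1,-0.6]])

```text
time_s: 6.38
tool_pos: [0.4906, -0.0945, 0.1666]
tool_rot: [-1.584, 0.87, -1.64]
ft_force: [-0.2, 0.0, -0.6]
gripper_width: 0.33
```

```bash
python3 - <<'E'
from rest import *
from h import *
from cell import optics
p,R=place(50,.02,.015);row(p,R)
for n,b in(("top",(215,120,110,110)),("scene",(215,120,110,110))):
    c=optics.camera(n); crop(c["frame"],*b,4,f"pics/d_{n}.png")
i=[cv2.resize(cv2.imread(f"pics/d_{n}.png"),(400,400)) for n in("top","scene")]
cv2.imwrite("pics/d_both.png",np.hstack(i));row(p,R)
E
```

```text
t 6.38 row [ 0.0032 -0.0085  0.0025] [5.598 5.603 0.167] deg 0.5 q [-0.63  0.5   1.77  0.7   1.48 -0.86] F [-0.2  0.  -0.6] tcp [ 0.4906 -0.0945  0.1666] w 28.1
t 6.48 row [ 0.001  -0.003   0.0054] [5.918 5.761 0.023] deg 0.4 q [-0.63  0.49  1.77  0.7   1.48 -0.86] F [ 0.9  0.3 -0.2] tcp [ 0.4917 -0.0935  0.1701] w 27.9
```

View pics/d_both.png

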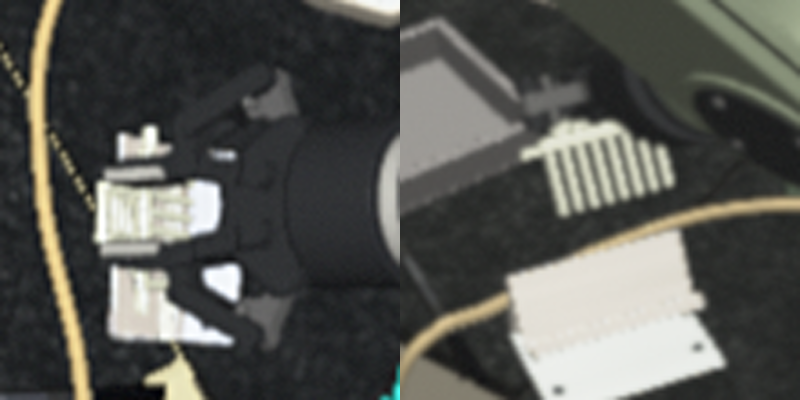

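The comb is held teeth-down above the rest: top crop tab ~(140,212), scene crop sleeves 555–670, 140–210. Approaching.

Call:
drive_tool(deltas=[[0,0,0,1.5,1.5,0,-0.6],[0,0,0,3.5,3.5,0,-0.6],[0,0,0.004,5.5,5.4,0,-0.6],[0,0,0.004,5.8,5.7,0,-0.6],[0,0,0.004,5.8,5.7,0,-0.6]])

```text
time_s: 6.9
tool_pos: [0.492, -0.0866, 0.0898]
tool_rot: [-1.574, 0.871, -1.629]
ft_force: [0.0, -0.5, 0.3]
gripper_width: 0.332
```

```bash
python3 - <<'E'
from rest import *
from h import *
from cell import optics,get_state
p,R=place(50,.002,.003)
c=optics.camera("scene");f=c["frame"].copy();K,P=c["camera_matrix"],c["pose"]
np.savez("scene_r.npz",f=f,K=K,P=P)
st=get_state();Rb=R0(st);T=st["tool_pos"]
def tool(x,y,z): return T+Rb.apply([x,y,z])
def comb(x,y,z): return tool(.0255-x,-.0032-z,-y)
s=7;x0,y0=225,130
img=cv2.resize(f[y0:y0+80,x0:x0+100,::-1],None,fx=s,fy=s,interpolation=cv2.INTER_CUBIC)
def dot(X,col):
    u=(proj(K,P,X)[0]-[x0,y0]+.5)*s-.5; cv2.circle(img,tuple(np.round(u).astype(int)),3,col,-1)
for i in range(8): dot(comb(-.036,(i-3.5)*.009,0),(0,0,255))
for y in(-.047,.047): dot(comb(.0025,y,0),(255,0,0))
Y=np.cross(Z,X)
for y in(-.056,.056): dot(C+.046*uf+y*Y,(0,255,0)); dot(C+y*Y-.014*af,(0,255,0)); dot(C+y*Y-.014*af+.007*uf,(0,200,255))
cv2.imwrite("pics/e.png",img); row(p,R)
E
```

```text
t 6.95 row [0.0001 0.0003 0.0021] [ 1.973  1.501 -0.062] deg 0.1 q [-0.62  0.59  1.84  0.72  1.34 -0.98] F [-0.1  0.4 -0.3] tcp [ 0.4927 -0.0871  0.0908] w 28.0
```

View pics/e.png

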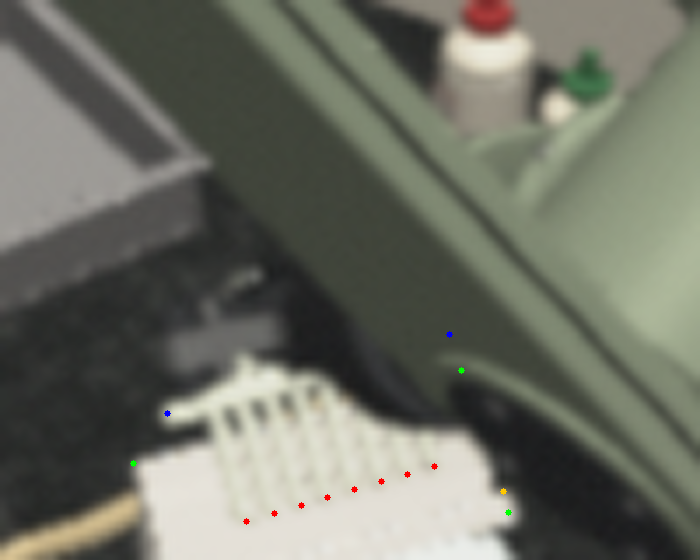

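The predicted comb (red tips, blue ears) and rest (green) overlays match the picture to about 1 px. I'm moving in toward the face first, then down the slope.

```bash
python3 - <<'E'
from rest import *
p,R=place(53,.018,.002);row(p,R)
p,R=place(53,.0015,.002);row(p,R)
E
```

```text
t 6.95 row [0.0001 0.0003 0.0545] [ 0.358  1.324 -0.061] deg 3.1 q [-0.62  0.59  1.84  0.72  1.34 -0.98] F [-0.1  0.4 -0.3] tcp [ 0.4927 -0.0871  0.0908] w 28.0
t 6.95 row [0.0001 0.0003 0.0545] [ 2.001  1.471 -0.062] deg 3.1 q [-0.62  0.59  1.84  0.72  1.34 -0.98] F [-0.1  0.4 -0.3] tcp [ 0.4927 -0.0871  0.0908] w 28.0
```

Call:
drive_tool(deltas=[[0,0,0.054,0.2,0.7,-0.06,-0.6],[0,0,0.054,0.36,1.32,-0.06,-0.6],[0,0,0.054,1.0,1.38,-0.06,-0.6],[0,0,0.054,1.6,1.43,-0.06,-0.6],[0,0,0.054,2.0,1.47,-0.06,-0.6]])

```text
time_s: 7.37
tool_pos: [0.4918, -0.0898, 0.0648]
tool_rot: [-1.57, 0.923, -1.627]
ft_force: [-1.1, -0.2, 0.5]
gripper_width: 0.329
```

Call:
drive_tool(deltas=[[0,0,0,0,0,0,-0.6],[0,0,0,0,0,0,-0.6]])

```text
time_s: 7.53
tool_pos: [0.4916, -0.0896, 0.0648]
tool_rot: [-1.572, 0.924, -1.629]
ft_force: [-0.5, -0.1, 0.1]
gripper_width: 0.325
```

```bash
python3 - <<'E'
from rest import *
from h import *
from cell import optics
p,R=place(53,.0015,.002)
for n,b in(("top",(225,130,90,90)),("scene",(225,150,90,90))):
    c=optics.camera(n); crop(c["frame"],*b,4,f"pics/f_{n}.png")
i=[cv2.resize(cv2.imread(f"pics/f_{n}.png"),(400,400)) for n in("top","scene")]
cv2.imwrite("pics/f_both.png",np.hstack(i));row(p,R)
E
```

```text
t 7.63 row [-0.0001 -0.0009  0.0008] [-0.136 -0.021  0.039] deg 0.1 q [-0.64  0.66  1.85  0.75  1.34 -1.04] F [ 0.   0.1 -0.4] tcp [ 0.4916 -0.0894  0.0648] w 28.3
```

View pics/f_both.png

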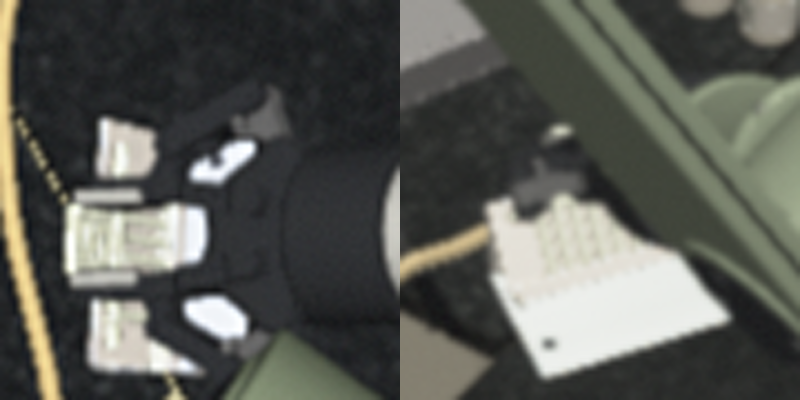

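The comb sits over the face with its tips in the trough and no contact force, so I release it.

Call:
drive_tool(deltas=[[0,0,0,0,0,0,-0.25],[0,0,0,0,0,0,-0.1],[0,0,0,0,0,0,0.1],[0,0,0,0,0,0,0.2],[0,0,0,0,0,0,0.2]])

```text
time_s: 8.05
tool_pos: [0.4915, -0.0892, 0.0647]
tool_rot: [-1.572, 0.925, -1.629]
ft_force: [-0.1, -1.3, -0.3]
gripper_width: 0.6
```

Call:
drive_tool(deltas=[[0,0,0,0,-0.5,0,0.2],[0,0,0,0,-2,0,0.2],[0,0,0,0,-5,0,0.2],[0,0,0,0,-8,0,0.2],[0,0,0,0,-10,0,0.2]])

```text
time_s: 8.47
tool_pos: [0.4874, -0.1711, 0.1263]
tool_rot: [-1.57, 0.923, -1.627]
ft_force: [0.7, 1.1, 0.0]
gripper_width: 0.596
```

```bash
python3 - <<'E'
from rest import *
from h import *
from cell import optics
for n,b in(("top",(225,130,90,90)),("scene",(225,150,90,90))):
    c=optics.camera(n); crop(c["frame"],*b,4,f"pics/g_{n}.png"); np.savez(f"{n}_g.npz",f=c["frame"],K=c["camera_matrix"],P=c["pose"])
i=[cv2.resize(cv2.imread(f"pics/g_{n}.png"),(400,400)) for n in("top","scene")]
cv2.imwrite("pics/g_both.png",np.hstack(i))
u,a=dirs(55); row([.49,-.06,.25],axes(X,[0,0,-1])); row([.49,-.06,.25],axes(-X,[0,0,-1]))
E
```

```text
t 8.57 row [ 1.3955  2.8131 -0.0073] [-16.618   1.432  -0.437] deg 179.9 q [-0.75  0.62  1.69  0.66  1.53 -0.97] F [0.7 0.3 0.6] tcp [ 0.4882 -0.172   0.1264] w 51.0
t 8.57 row [-0.0048 -0.0014 -0.921 ] [-16.618   1.432  -0.437] deg 52.8 q [-0.75  0.62  1.69  0.66  1.53 -0.97] F [0.7 0.3 0.6] tcp [ 0.4882 -0.172   0.1264] w 51.0
```

View pics/g_both.png

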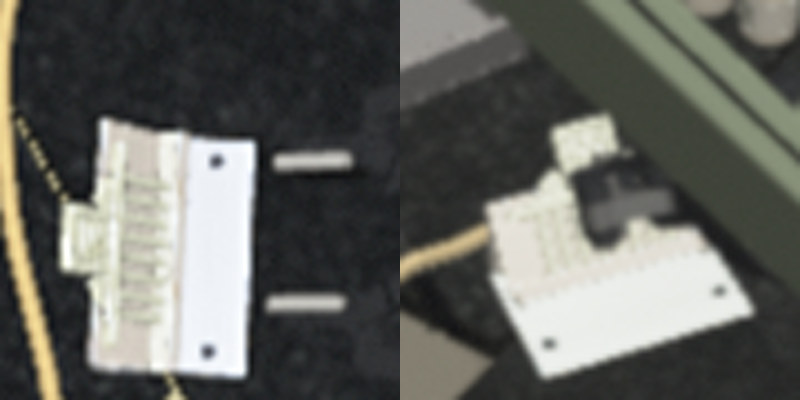

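```bash
python3 - <<'E'
from h import *
f,K,P=load("top_g.npz"); crop(f,232,150,45,70,9,"pics/h1.png")
f,K,P=load("scene_g.npz"); crop(f,240,170,50,70,9,"pics/h2.png")
a=cv2.imread("pics/h1.png");b=cv2.imread("pics/h2.png"); s=min(560/a.shape[0],1)
cv2.imwrite("pics/h.png",cv2.resize(np.hstack([a,b]),None,fx=.9,fy=.9))
E
```

```text
(no output)
```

View pics/h.png

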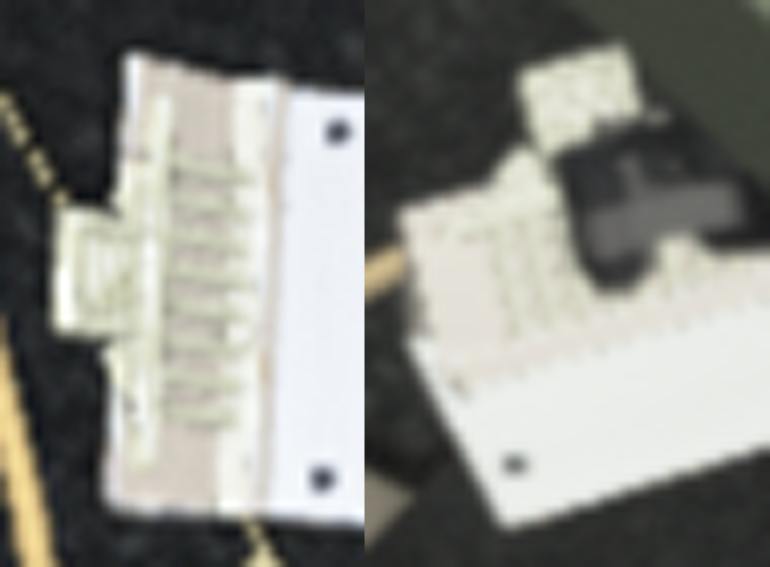

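Call:
drive_tool(deltas=[[0,0,-0.12,-2.5,-2,0,0.2],[0,0,-0.24,-5,-4,0,0.2],[0,0,-0.36,-8,-4,0,0.2],[0,0,-0.48,-11,-4,-0.2,0.2],[0,0,-0.6,-13.5,-3,-0.4,0.2]])

```text
time_s: 8.98
tool_pos: [0.4871, -0.1116, 0.2532]
tool_rot: [-1.567, 0.319, -1.628]
ft_force: [0.7, 0.1, -0.6]
gripper_width: 0.599
```

```bash
python3 - <<'E'
from rest import *
u,a=dirs(55); O=seat(); row(O+u*.12,axes(-a,-u))
E
```

```text
t 8.98 row [-0.0035 -0.0036 -0.9294] [-3.672 12.758  0.298] deg 53.3 q [-0.44  0.24  1.67  0.3   1.36 -0.46] F [ 0.7  0.1 -0.6] tcp [ 0.4871 -0.1116  0.2532] w 50.9
```

Call:
drive_tool(deltas=[[0,0,-0.12,-1.5,0.5,0,0.1],[0,0,-0.24,-3.5,1,0.1,0.1],[0,0,-0.36,-5.5,2,0.2,0.1],[0,0,-0.48,-6.5,4,0.3,0.1],[0,0,-0.6,-6.5,6,0.3,0.1]])

```text
time_s: 9.4
tool_pos: [0.4945, -0.0285, 0.2159]
tool_rot: [-1.565, -0.279, -1.626]
ft_force: [0.1, -0.4, -0.9]
gripper_width: 0.553
```

```bash
python3 - <<'E'
from rest import *
u,a=dirs(55); O=seat(); row(O+u*.11,axes(-a,-u))
E
```

```text
t 9.4 row [-0.006   0.0002 -0.3319] [-0.842  8.147  0.034] deg 19.0 q [ 0.1   0.22  1.77 -0.3   1.2   0.27] F [ 0.1 -0.4 -0.9] tcp [ 0.4945 -0.0285  0.2159] w 47.0
```

Call:
drive_tool(deltas=[[0,0,-0.12,-1.5,1,0,0],[0,0,-0.24,-2,2.5,0,0],[0,0,-0.33,-2,4.5,0,-0.05],[-0.006,0,-0.332,-1.4,6.5,0,-0.05],[-0.006,0,-0.332,-0.84,8.1,0,-0.05]])

```text
time_s: 9.82
tool_pos: [0.4915, -0.0433, 0.1313]
tool_rot: [-1.586, -0.608, -1.617]
ft_force: [0.1, -0.2, 0.6]
gripper_width: 0.478
```

Call:
drive_tool(deltas=[[0,0,0,0,0,0,-0.05]])

```text
time_s: 9.9
tool_pos: [0.4899, -0.0453, 0.1309]
tool_rot: [-1.59, -0.609, -1.619]
ft_force: [-0.9, 0.4, 0.3]
gripper_width: 0.477
```

```bash
python3 - <<'E'
from rest import *
from h import *
from cell import optics
for n in("top","scene"):
    c=optics.camera(n); f=c["frame"];K,P=c["camera_matrix"],c["pose"];np.savez(f"{n}_i.npz",f=f,K=K,P=P)
    x0,y0=(215,135) if n=="top" else (225,120); s=5
    img=cv2.resize(f[y0:y0+110,x0:x0+78,::-1],None,fx=s,fy=s,interpolation=cv2.INTER_CUBIC)
    Y=np.cross(Z,X);O=seat()
    for x,y,col in[(.038,-.015,(0,0,255)),(.038,.015,(0,0,255)),(.0025,.047,(255,0,0)),(.0025,-.047,(255,0,0)),(-.036,.0315,(0,255,0)),(-.036,-.0315,(0,255,0))]:
        u=(proj(K,P,O+x*uf+y*Y-.003*af)[0]-[x0,y0]+.5)*s-.5; cv2.circle(img,tuple(np.round(u).astype(int)),2,col,-1)
    cv2.imwrite(f"pics/i_{n}.png",img)
i=[cv2.imread(f"pics/i_{n}.png") for n in("top","scene")]
cv2.imwrite("pics/i_both.png",np.hstack(i))
u,a=dirs(55); O=seat(); row(O+u*.013,axes(-a,-u))
E
```

```text
t 10.0 row [ 0.0088  0.0024 -0.0033] [-0.054  9.462  0.3  ] deg 0.6 q [ 0.24  0.39  1.9  -0.64  1.15  0.65] F [ 0.2 -0.7  0.3] tcp [ 0.4923 -0.0448  0.1339] w 40.4
```

View pics/i_both.png

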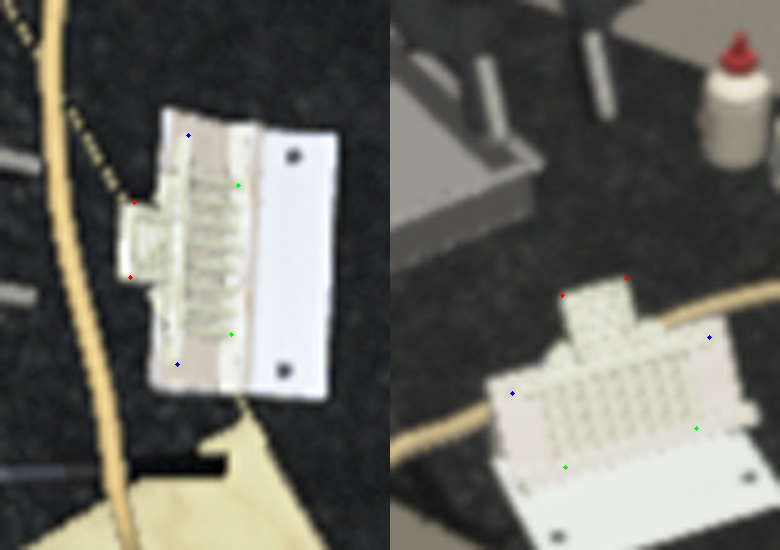

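```bash
python3 - <<'E'
from h import *
f,K,P=load("scene_i.npz"); a=f[170:222,240:305,::-1]
g=np.clip((a.astype(float)-150)*2.6,0,255).astype(np.uint8)
cv2.imwrite("pics/j1.png",cv2.resize(g,None,fx=11,fy=11,interpolation=cv2.INTER_CUBIC))
f,K,P=load("top_i.npz"); a=f[150:220,232:285,::-1]
g=np.clip((a.astype(float)-150)*2.6,0,255).astype(np.uint8)
cv2.imwrite("pics/j2.png",cv2.resize(g,None,fx=8,fy=8,interpolation=cv2.INTER_CUBIC))
E
```

```text
(no output)
```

View pics/j1.png

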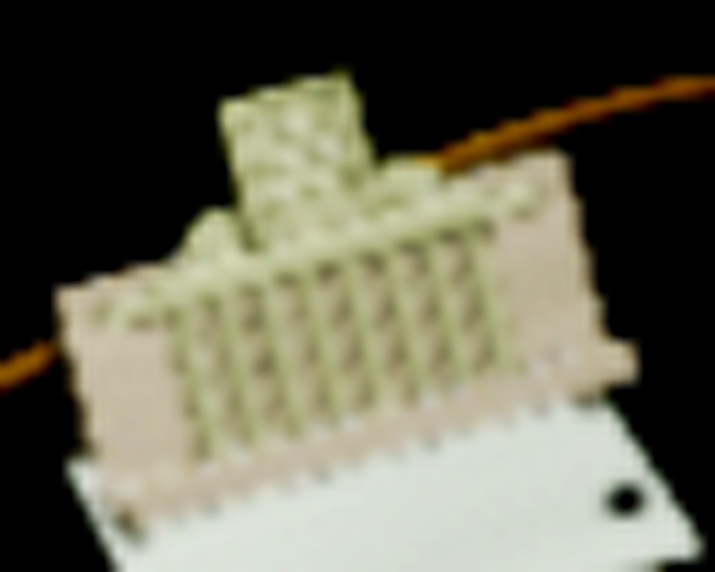

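View pics/j2.png

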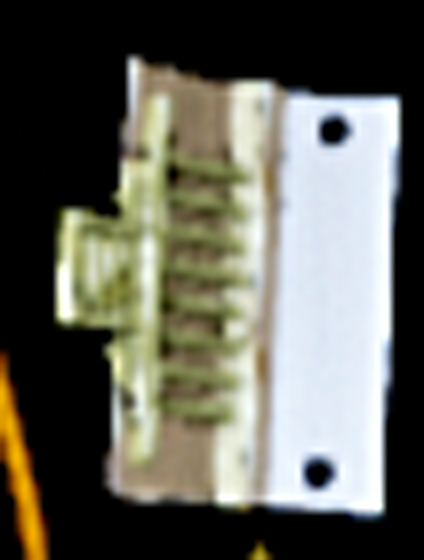

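```bash
cat > combfit.py <<'E'
from rest import *
from h import *
from scipy.optimize import least_squares
_,Kt,Pt=load("top_i.npz");_,Ks,Ps=load("scene_i.npz")
up=lambda p,s,x0,y0:(np.array(p,float)+.5)/s-.5+[x0,y0]
# comb y axis: in rest placement, comb y = -Y? symmetric; use Y= Z x X (points -world x)
M=np.array([(.038,.015),(.038,-.015),(.0025,.047),(.0025,-.047)])
ps=up([(220,103),(350,72),(112,310),(538,190)],11,240,170)
pt=up([(60,325),(62,212),(143,460),(160,95)],8,232,150)
def pts(q,zoff):
    th,yaw=q[3],q[4]; Xr=np.array([np.cos(yaw),np.sin(yaw),0]);Yr=np.cross(Z,Xr)
    u=np.cos(th)*Xr+np.sin(th)*Z; n=-np.sin(th)*Xr+np.cos(th)*Z
    return q[:3]+M[:,:1]*u+M[:,1:]*Yr+zoff*n
for z in(0,.003):
    r=lambda q:np.r_[(proj(Ks,Ps,pts(q,z))-ps).ravel(),(proj(Kt,Pt,pts(q,z))-pt).ravel()]
    s=least_squares(r,np.r_[seat(),np.radians(52),1.515]); q=s.x
    print(z,q[:3],np.degrees(q[3]),q[4],"rms px",np.sqrt(np.mean(s.fun**2)));print(s.fun.reshape(-1,2).round(1).tolist())
Yr=np.cross(Z,X)
for d in (0,.004,.008):  # constrained: comb back face through top edge, tip off by d
    t=np.arctan2(d,.046); th=55-np.degrees(t); u,a=dirs(th); tip=C-(.003+d)*af; O=tip+.036*u
    print(d,th,O)
E
python3 combfit.py
```

```text
0 [ 0.4915 -0.1074  0.0453] 50.30123636714317 1.5236313250311226 rms px 0.4846359603444528
[[-0.8, 0.0], [-0.1, -0.7], [-0.5, 0.8], [-0.0, 0.2], [-0.1, -0.3], [0.3, -1.2], [0.2, 0.1], [-0.1, -0.0]]
0.003 [ 0.4916 -0.1051  0.0434] 50.301234966984026 1.5236313217840523 rms px 0.48463596034440826
[[-0.8, 0.0], [-0.1, -0.7], [-0.5, 0.8], [-0.0, 0.2], [-0.1, -0.3], [0.3, -1.2], [0.2, 0.1], [-0.1, -0.0]]
0 55.0 [ 0.491  -0.1058  0.0452]
0.004 50.0302592718897 [ 0.491  -0.1066  0.0456]
0.008 45.134193056915635 [ 0.4909 -0.1076  0.0458]
```

```bash
python3 - <<'E'
from rest import *
u,a=dirs(50.3); O=np.array([.4913,-.1066,.0455]); row(O+u*.05,axes(-a,-u)); row(O+u*.013,axes(-a,-u))
E
```

```text
t 10.0 row [ 0.0087  0.0027 -0.0853] [-0.398  5.799  0.3  ] deg 4.9 q [ 0.24  0.39  1.9  -0.64  1.15  0.65] F [ 0.2 -0.7  0.3] tcp [ 0.4923 -0.0448  0.1339] w 40.4
t 10.0 row [ 0.0087  0.0027 -0.0853] [-0.082  9.485  0.332] deg 4.9 q [ 0.24  0.39  1.9  -0.64  1.15  0.65] F [ 0.2 -0.7  0.3] tcp [ 0.4923 -0.0448  0.1339] w 40.4
```

Call:
drive_tool(deltas=[[0.009,0.003,-0.085,-0.3,2,0.2,-0.05],[0.009,0.003,-0.085,-0.4,4,0.3,-0.05],[0.009,0.003,-0.085,-0.4,5.5,0.3,-0.05],[0.009,0.003,-0.085,-0.4,5.5,0.3,-0.05],[0.009,0.003,-0.085,-0.4,5.5,0.3,-0.05]])

```text
time_s: 10.42
tool_pos: [0.4943, -0.0731, 0.0876]
tool_rot: [-1.566, -0.692, -1.63]
ft_force: [-0.1, -0.8, 0.8]
gripper_width: 0.476
```

```bash
python3 - <<'E'
from rest import *
from h import *
from cell import optics
u,a=dirs(50.3); O=np.array([.4913,-.1066,.0455])
for n in("top","scene"):
    c=optics.camera(n); f=c["frame"]
    x0,y0=(215,145) if n=="top" else (225,130); s=5
    cv2.imwrite(f"pics/k_{n}.png",cv2.resize(f[y0:y0+100,x0:x0+78,::-1],None,fx=s,fy=s,interpolation=cv2.INTER_CUBIC))
    row(O+u*.013,axes(-a,-u))
cv2.imwrite("pics/k_both.png",np.hstack([cv2.imread(f"pics/k_{n}.png") for n in("top","scene")]))
E
```

```text
t 10.47 row [-0.0035 -0.0034 -0.0013] [-0.102  4.14  -0.182] deg 0.3 q [ 0.23  0.47  1.96 -0.77  1.08  0.79] F [ 0.3 -0.2  0.3] tcp [ 0.4949 -0.0728  0.0881] w 40.6
t 10.52 row [-0.0042 -0.0036 -0.0015] [-0.1    4.163 -0.206] deg 0.3 q [ 0.23  0.47  1.96 -0.77  1.08  0.79] F [-0.4  0.3 -0.6] tcp [ 0.4951 -0.0727  0.0882] w 40.5
```

View pics/k_both.png

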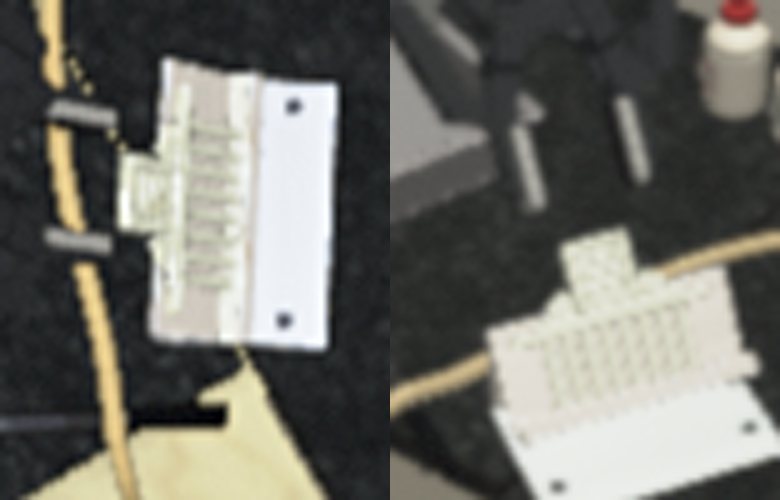

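Both views show the finger pair about 3 mm too far toward +x relative to the tab. I'll correct by 3 mm while descending, then look again.

Call:
drive_tool(deltas=[[-0.004,-0.003,0,-0.1,0.3,-0.3,-0.05],[-0.004,-0.003,0,-0.1,1,-0.3,-0.05],[-0.004,-0.003,0,-0.1,1.6,-0.3,-0.05],[-0.004,-0.003,0,-0.1,1.6,-0.3,-0.05]])

```text
time_s: 10.85
tool_pos: [0.4898, -0.0831, 0.0732]
tool_rot: [-1.576, -0.693, -1.624]
ft_force: [-0.2, 0.1, 0.1]
gripper_width: 0.47
```

```bash
python3 - <<'E'
from rest import *
from h import *
from cell import optics
u,a=dirs(50.3); O=np.array([.4913,-.1066,.0455])
for n in("top","scene"):
    c=optics.camera(n); f=c["frame"]
    x0,y0=(225,155) if n=="top" else (245,145); s=7
    cv2.imwrite(f"pics/l_{n}.png",cv2.resize(f[y0:y0+65,x0:x0+50,::-1],None,fx=s,fy=s,interpolation=cv2.INTER_CUBIC))
    row(O+u*.013,axes(-a,-u))
cv2.imwrite("pics/l_both.png",np.hstack([cv2.imread(f"pics/l_{n}.png") for n in("top","scene")]))
E
```

```text
t 10.9 row [ 0.0034  0.0016 -0.0003] [0.028 2.361 0.265] deg 0.2 q [ 0.21  0.49  1.99 -0.79  1.05  0.81] F [ 0.4  0.5 -0.6] tcp [ 0.4901 -0.0829  0.0735] w 40.3
t 10.95 row [ 0.0028  0.0014 -0.0004] [0.032 2.391 0.233] deg 0.2 q [ 0.21  0.49  1.99 -0.79  1.05  0.81] F [ 0.  -0.5  0.7] tcp [ 0.4904 -0.0827  0.0737] w 40.4
```

View pics/l_both.png

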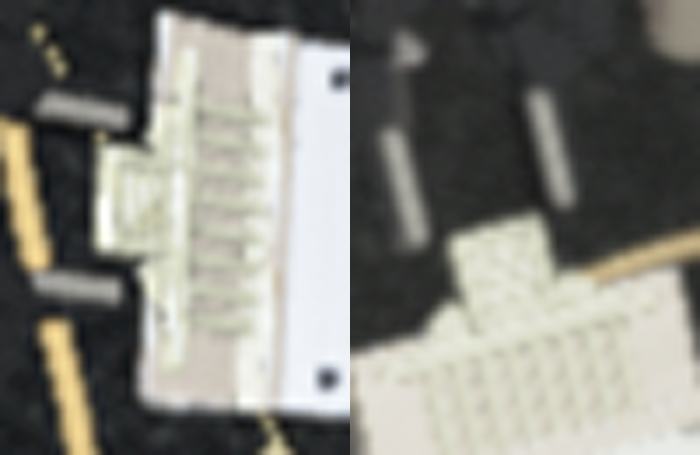

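Pads now sit centred on the tab (top: pads at rows 125/272 against the tab at 145–252). I'm descending along the comb axis.

Call:
drive_tool(deltas=[[0,0,0,0.03,0.8,0,-0.05],[0,0,0,0.03,1.6,0,-0.05],[0,0,0,0.03,2.2,0,-0.05],[0,0,0,0.03,2.4,0,-0.05],[0,0,0,0.03,2.4,0,-0.05]])

```text
time_s: 11.37
tool_pos: [0.4891, -0.0985, 0.055]
tool_rot: [-1.576, -0.693, -1.625]
ft_force: [0.1, 0.0, -1.0]
gripper_width: 0.472
```

```bash
python3 - <<'E'
from rest import *
from h import *
from cell import optics
u,a=dirs(50.3); O=np.array([.4913,-.1066,.0455])
for n in("top","scene"):
    c=optics.camera(n); f=c["frame"]
    x0,y0=(225,155) if n=="top" else (245,145); s=7
    cv2.imwrite(f"pics/n_{n}.png",cv2.resize(f[y0:y0+65,x0:x0+50,::-1],None,fx=s,fy=s,interpolation=cv2.INTER_CUBIC))
    row(O+u*.013,axes(-a,-u))
cv2.imwrite("pics/n_both.png",np.hstack([cv2.imread(f"pics/n_{n}.png") for n in("top","scene")]))
E
```

```text
t 11.42 row [ 0.003   0.0015 -0.0004] [ 0.008 -0.024  0.235] deg 0.2 q [ 0.18  0.52  2.01 -0.83  1.    0.84] F [ 0.  -0.2  0.4] tcp [ 0.4894 -0.0983  0.0553] w 40.5
t 11.47 row [ 0.0025  0.0013 -0.0005] [0.009 0.004 0.216] deg 0.2 q [ 0.18  0.52  2.01 -0.83  1.    0.84] F [ 0.2 -0.4  0.8] tcp [ 0.4896 -0.0981  0.0555] w 40.2
```

View pics/n_both.png

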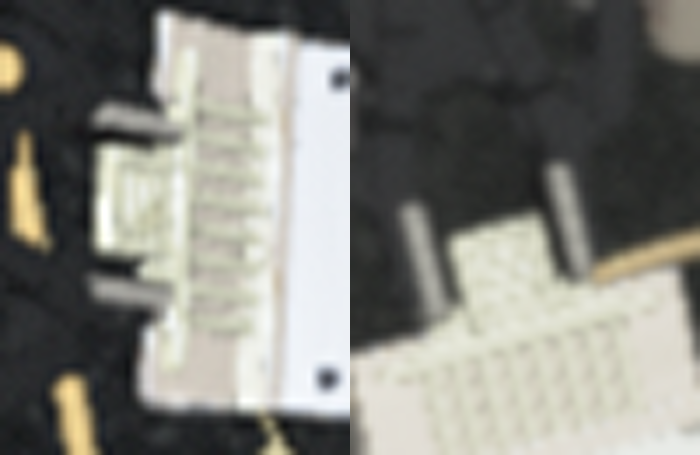

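The fingers are beside the tab with tips just above the shoulders. I back off 1 mm and close.

Call:
drive_tool(deltas=[[0,0,0,0,-0.1,0,-0.3],[0,0,0,0,-0.1,0,-0.5],[0,0,0,0,-0.1,0,-0.6],[0,0,0,0,-0.1,0,-0.6],[0,0,0,0,-0.1,0,-0.6]], squeeze=60)

```text
time_s: 11.88
tool_pos: [0.49, -0.0972, 0.0566]
tool_rot: [-1.573, -0.692, -1.625]
ft_force: [0.2, 0.3, 1.7]
gripper_width: 0.33
```

Call:
drive_tool(deltas=[[0,0,0,0,-0.4,0,-0.6],[0,0,0,0,-1,0,-0.6],[0,0,0,0,-2,0,-0.6],[0,0,0,0,-4,0,-0.6],[0,0,0,0,-6,0,-0.6]])

```text
time_s: 12.3
tool_pos: [0.4916, -0.0584, 0.1033]
tool_rot: [-1.575, -0.692, -1.625]
ft_force: [1.1, -0.1, -0.6]
gripper_width: 0.332
```

Call:
drive_tool(deltas=[[0,0,0.12,0,-3,0,-0.6],[0,0,0.24,0,-6,0,-0.6],[0,0,0.24,0,-6,0,-0.6]])

```text
time_s: 12.55
tool_pos: [0.4983, -0.0191, 0.1556]
tool_rot: [-1.558, -0.445, -1.632]
ft_force: [-0.1, -0.5, -0.2]
gripper_width: 0.333
```

```bash
python3 - <<'E'
from rest import *
from h import *
from cell import optics
for n in("top","scene"):
    c=optics.camera(n); f=c["frame"]
    x0,y0=(185,125) if n=="top" else (225,95); s=4
    cv2.imwrite(f"pics/o_{n}.png",cv2.resize(f[y0:y0+120,x0:x0+95,::-1],None,fx=s,fy=s,interpolation=cv2.INTER_CUBIC))
row([.5,-.2,.25],axes(-X,-Z))
cv2.imwrite("pics/o_both.png",np.hstack([cv2.imread(f"pics/o_{n}.png") for n in("top","scene")]))
E
```

```text
t 12.65 row [-0.0019 -0.0011  0.4513] [20.422 -1.115  1.543] deg 25.9 q [ 0.21  0.33  1.86 -0.49  1.12  0.52] F [ 0.6  0.2 -1. ] tcp [ 0.4949 -0.0205  0.1509] w 28.3
```

View pics/o_both.png

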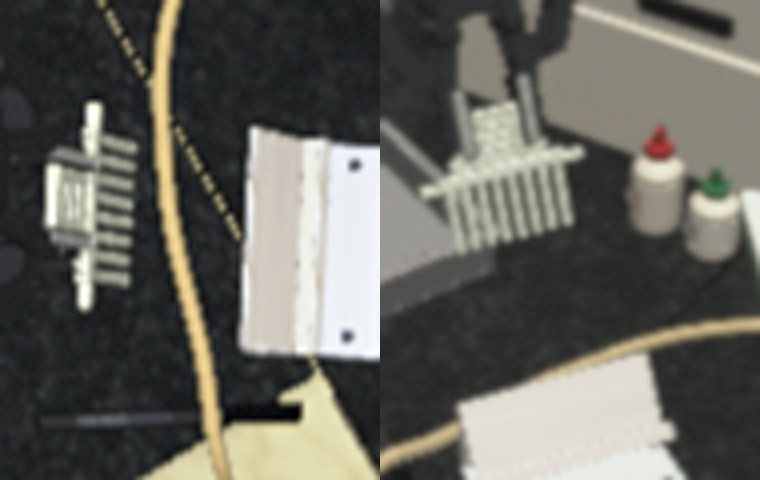

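The comb hangs from the tab, square in the jaws (scene crop 425–580, 100–250). Now I measure the plate precisely by fitting the well grid in both initial pictures.

```bash
cat > plate.py <<'E'
from m import *
from scipy.optimize import minimize
np.set_printoptions(precision=4,suppress=True)
rows=[r for r in range(12)]
xs=[-49.5+9*r for r in range(12)]
free=[i for i in range(12) if i+1 not in (2,5,8,11)] # wells of non-comb rows
free_e=free+[7]  # 8th row empty (x=+13.5)
def score(q,f,K,P,z=.054):
    g=cv2.cvtColor(f,cv2.COLOR_RGB2GRAY).astype(np.float32)
    c,s=np.cos(q[2]),np.sin(q[2])
    def samp(pts):
        X=np.c_[q[0]+c*pts[:,0]-s*pts[:,1],q[1]+s*pts[:,0]+c*pts[:,1],np.full(len(pts),z)]
        u=proj(K,P,X).astype(np.float32); return cv2.remap(g,u[:,0].reshape(-1,1),u[:,1].reshape(-1,1),cv2.INTER_CUBIC).ravel()
    w=np.array([(xs[i]+dx,(j-3.5)*9+dy) for i in free_e for j in range(8) for dx in(-2,0,2) for dy in(-2,0,2)])/1000
    r=np.array([(xs[i]+dx,(j-3.5)*9+dy) for i in free_e for j in range(8) for dx,dy in((0,4.5),(0,-4.5))])/1000
    r=np.vstack([r,np.array([(xs[i]+sg*4.5,(j-3.5)*9) for i in free_e for j in range(8) for sg in(-1,1)])/1000])
    # 5..: also penalise: outside first/last column bright
    o=np.array([(xs[i],sg*37) for i in free_e for sg in(-1,1)])/1000
    return samp(w).mean()-samp(r).mean()*.7-samp(o).mean()*.3
for n in("top","scene"):
    f,K,P=load(n+"0.npz")
    best=None
    for dx in np.arange(-.006,.0061,.001):
        for dy in np.arange(-.006,.0061,.001):
            for yw in(.07,.085,.1):
                q=[.531+dx,-.332+dy,yw];v=score(q,f,K,P)
                if best is None or v<best[0]: best=(v,q)
    s=minimize(score,best[1],args=(f,K,P),method="Nelder-Mead",options=dict(initial_simplex=[best[1],np.add(best[1],[.0005,0,0]),np.add(best[1],[0,.0005,0]),np.add(best[1],[0,0,.01])]))
    print(n,best,s.x,s.fun)
    q=s.x;c,sn=np.cos(q[2]),np.sin(q[2])
    x0,y0,w,h=(322,122,75,85) if n=="top" else (288,222,105,90); sc=7
    img=cv2.resize(f[y0:y0+h,x0:x0+w,::-1],None,fx=sc,fy=sc,interpolation=cv2.INTER_CUBIC)
    def dot(x,y,z,col):
        X=np.array([q[0]+c*x-sn*y,q[1]+sn*x+c*y,z]); u=(proj(K,P,X)[0]-[x0,y0]+.5)*sc-.5
        cv2.circle(img,tuple(np.round(u).astype(int)),2,col,-1)
    for i in range(12):
        for j in range(8): dot(xs[i]/1000,(j-3.5)*.009,.054,(0,0,255) if i!=7 else (255,0,0))
    for x in(-.064,.064):
        for y in(-.043,.043): dot(x,y,.054,(0,255,0))
    for i in(1,4,10):
        for y in(-.047,.047): dot(xs[i]/1000,y,.057,(255,0,255))
        for y in(-.015,.015): dot(xs[i]/1000,y,.092,(255,0,255))
    cv2.imwrite(f"pics/p_{n}.png",img)
E
python3 plate.py
```

```text
top (np.float32(-78.6922), [np.float64(0.53), np.float64(-0.332), 0.085]) [ 0.5304 -0.3317  0.0911] -81.70906066894531
scene (np.float32(-35.01049), [np.float64(0.531), np.float64(-0.332), 0.085]) [ 0.5306 -0.3322  0.0898] -35.817054748535156
```

View pics/p_top.png

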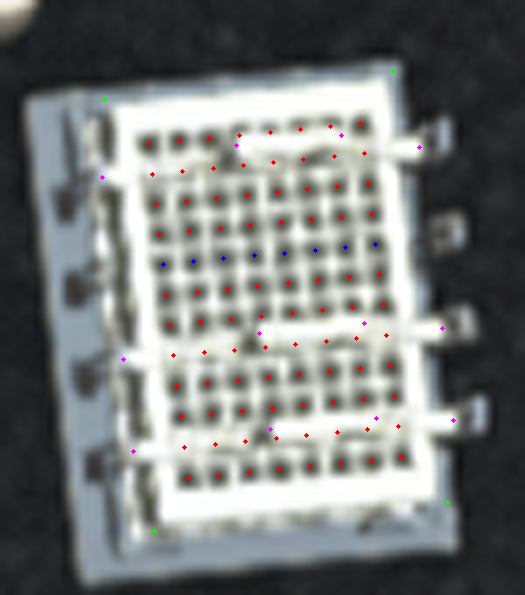

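View pics/p_scene.png

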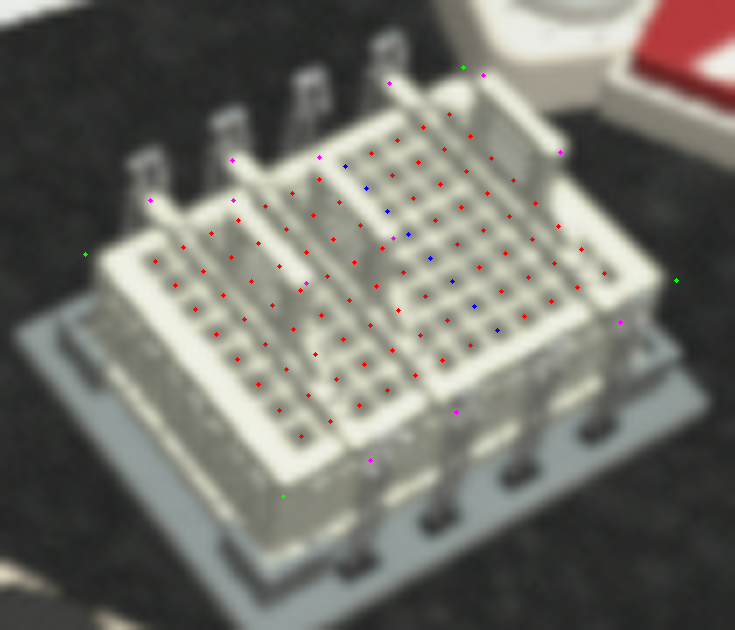

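```bash
python3 - <<'E'
from g import *
psi=.0905-np.pi
row([.53,-.2,.24],down(psi))
E
```

```text
t 12.65 row [-0.3225  1.3972  0.3705] [19.831 -0.283  4.536] deg 84.9 q [ 0.21  0.33  1.86 -0.49  1.12  0.52] F [ 0.6  0.2 -1. ] tcp [ 0.4949 -0.0205  0.1509] w 28.3
```

Call:
drive_tool(deltas=[[-0.02,0.09,0.03,1.5,-3,0.3,-0.6],[-0.05,0.2,0.06,4,-5,0.6,-0.6],[-0.08,0.32,0.09,7,-6,1.2,-0.6],[-0.1,0.44,0.12,10,-6,2,-0.6],[-0.13,0.56,0.15,13,-5,2.8,-0.6]])

```text
time_s: 13.07
tool_pos: [0.5178, -0.1173, 0.2518]
tool_rot: [-1.488, -0.274, -2.218]
ft_force: [0.4, -0.4, -0.7]
gripper_width: 0.331
```

```bash
python3 - <<'E'
from g import *
psi=.0905-np.pi
row([.542,-.3,.22],down(psi))
E
```

```text
t 13.07 row [-0.1915  0.839   0.2242] [11.764  7.657 12.355] deg 51.0 q [-0.08  0.27  1.61 -0.28  1.34  0.63] F [ 0.4 -0.4 -0.7] tcp [ 0.5178 -0.1173  0.2518] w 28.2
```

Call:
drive_tool(deltas=[[-0.03,0.12,0.03,1.5,0.5,1.5,-0.6],[-0.055,0.24,0.065,3.5,1.5,3.5,-0.6],[-0.08,0.36,0.1,6,3,6,-0.6],[-0.11,0.48,0.13,8.5,4.5,9,-0.6],[-0.135,0.6,0.16,11.7,6.5,12.3,-0.6]])

```text
time_s: 13.48
tool_pos: [0.5416, -0.2887, 0.2291]
tool_rot: [-1.524, -0.076, -2.805]
ft_force: [0.9, 0.5, -0.5]
gripper_width: 0.334
```

```bash
python3 - <<'E'
from g import *
psi=.0905-np.pi
row([.544,-.331,.19],down(psi))
E
```

```text
t 13.48 row [-0.0558  0.2479  0.0702] [0.872 4.175 3.877] deg 15.1 q [-0.46  0.39  1.46 -0.09  1.31  0.79] F [ 0.9  0.5 -0.5] tcp [ 0.5416 -0.2887  0.2291] w 28.4
```

Call:
drive_tool(deltas=[[-0.025,0.12,0.03,0.3,1.5,1.5,-0.6],[-0.056,0.248,0.07,0.9,3,3,-0.6],[-0.056,0.248,0.07,0.9,4.2,3.9,-0.6],[-0.056,0.248,0.07,0.9,4.2,3.9,-0.6],[-0.056,0.248,0.07,0.9,4.2,3.9,-0.6]])

```text
time_s: 13.9
tool_pos: [0.5438, -0.3293, 0.1899]
tool_rot: [-1.571, -0.003, -3.044]
ft_force: [1.4, -0.1, -1.0]
gripper_width: 0.33
```

```bash
cat > ov.py <<'E'
from g import *
from h import *
from cell import optics
import sys
E=np.array([.54395,-.3308,.054]); psi=.0905-np.pi
def shots(tag,gx=.014,boxes=None,s=6):
    row(E+[0,0,.02+.014],down(psi))
    for n in("top","scene"):
        c=optics.camera(n); f=c["frame"];K,P=c["camera_matrix"],c["pose"];np.savez(f"{n}_{tag}.npz",f=f,K=K,P=P)
        st=get_state();Rb=R0(st);T=st["tool_pos"]
        comb=lambda x,y,z:T+Rb.apply([-z,gx-x,y])
        x0,y0,w,h=(boxes or {"top":(315,105,85,100),"scene":(285,165,110,100)})[n]
        img=cv2.resize(f[y0:y0+h,x0:x0+w,::-1],None,fx=s,fy=s,interpolation=cv2.INTER_CUBIC)
        def dot(X,col):
            u=(proj(K,P,X)[0]-[x0,y0]+.5)*s-.5; cv2.circle(img,tuple(np.round(u).astype(int)),2,col,-1)
        for i in range(8): dot(comb(-.036,(i-3.5)*.009,0),(0,0,255))
        for y in(-.047,.047): dot(comb(.0025,y,0),(255,0,0))
        for y in(-.015,.015): dot(comb(.038,y,0),(0,200,0))
        Yp=np.array([-np.sin(.0905),np.cos(.0905),0])
        for i in(0,7): dot(E+Yp*(i-3.5)*.009,(255,0,255))
        cv2.imwrite(f"pics/{tag}_{n}.png",img); print(st["tool_pos"],st["tool_rot"])
E
python3 -c "
from ov import *
shots('q')"
```

```text
t 13.9 row [0.0002 0.007  0.0025] [-0.03  10.191  0.157] deg 0.4 q [-0.56  0.44  1.48 -0.    1.22  0.91] F [ 1.4 -0.1 -1. ] tcp [ 0.5438 -0.3293  0.1899] w 28.1
[ 0.5445 -0.3288  0.1912] [-1.5696 -0.0005 -3.0432]
[ 0.5449 -0.3287  0.192 ] [-1.5685  0.0009 -3.0429]
```

View pics/q_top.png

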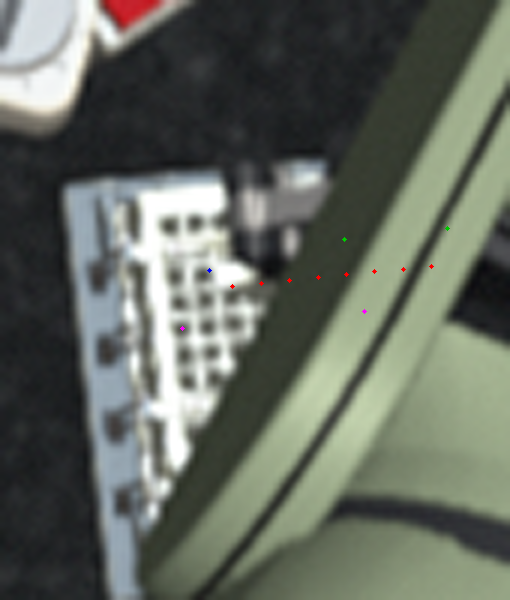

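View pics/q_scene.png

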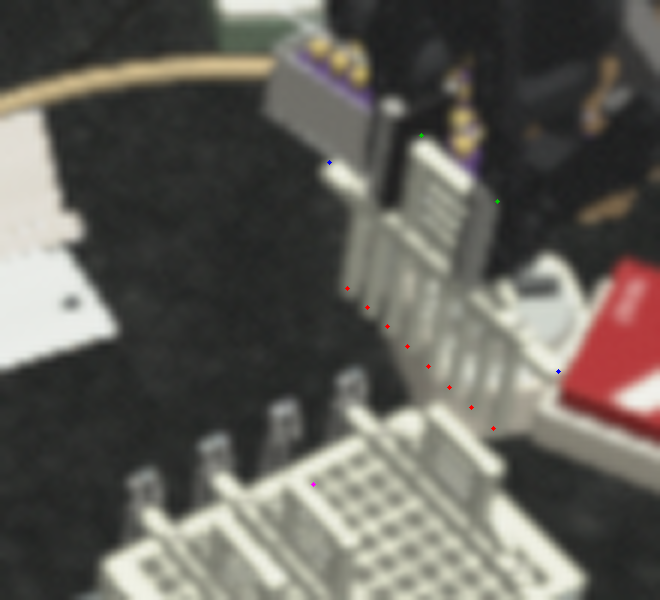

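The scene view shows the comb upright over the plate, with sleeve tips about 345–495, 290–430 in the crop. It sits about 1.7 px lower than my model. The arm blocks the top view. I'll settle just above the row and refine there.

Call:
drive_tool(deltas=[[0,0,0,0,0,0.1,-0.6],[0,0.007,0,0,2,0.2,-0.6],[0,0.007,0,0,4,0.2,-0.6],[0,0.007,0,0,6.6,0.2,-0.6],[0,0.007,0,0,6.6,0.2,-0.6]])

```text
time_s: 14.42
tool_pos: [0.5426, -0.3297, 0.1219]
tool_rot: [-1.573, -0.005, -3.051]
ft_force: [-1.1, 0.5, -1.3]
gripper_width: 0.328
```

Call:
drive_tool(deltas=[[0,0,0,0,0,0,-0.6],[0,0,0,0,0,0,-0.6],[0,0,0,0,0,0,-0.6],[0,0,0,0,0,0,-0.6]])

```text
time_s: 14.75
tool_pos: [0.5455, -0.3328, 0.1277]
tool_rot: [-1.566, 0.004, -3.053]
ft_force: [0.4, 0.2, 0.0]
gripper_width: 0.334
```

```bash
python3 -c "
from ov import *
shots('r',boxes={'top':(315,105,85,100),'scene':(295,180,95,95)},s=8)"
```

```text
t 14.75 row [-0.0045 -0.0017 -0.0041] [ 0.155  3.971 -0.232] deg 0.4 q [-0.57  0.49  1.56 -0.    1.08  0.92] F [0.4 0.2 0. ] tcp [ 0.5455 -0.3328  0.1277] w 28.4
[ 0.5453 -0.3328  0.1274] [-1.5667  0.0036 -3.053 ]
[ 0.5451 -0.3327  0.127 ] [-1.5671  0.003  -3.0532]
```

View pics/r_scene.png

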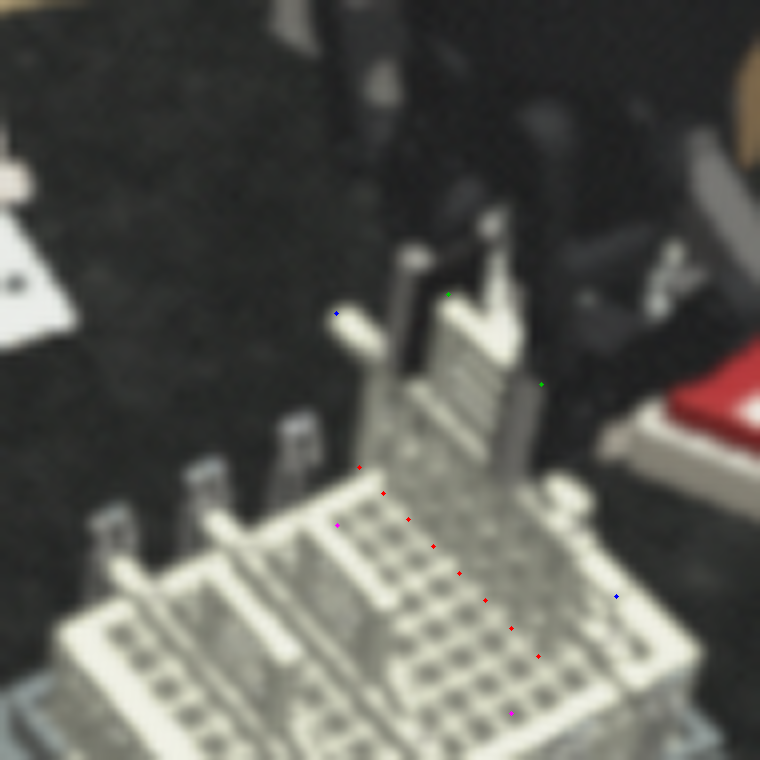

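View pics/r_top.png

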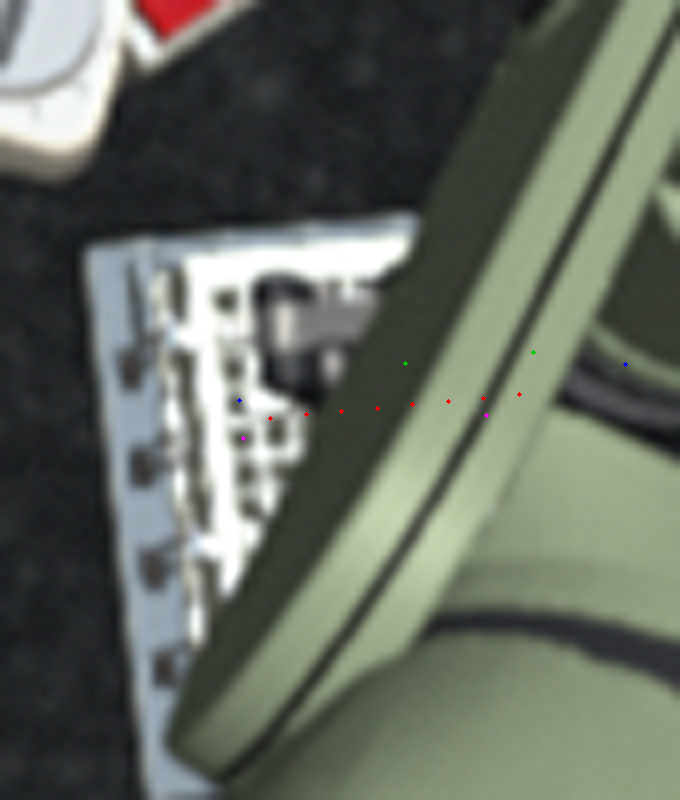

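```bash
python3 - <<'E'
from h import *
f,K,P=load("scene_r.npz")
a=f[212:276,330:380,::-1].astype(float)
g=np.clip(255*(a/255)**.8,0,255).astype(np.uint8)
g=cv2.resize(g,None,fx=12,fy=12,interpolation=cv2.INTER_LANCZOS4)
cv2.imwrite("pics/r2.png",g[:600])
E
```

```text
(no output)
```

View pics/r2.png

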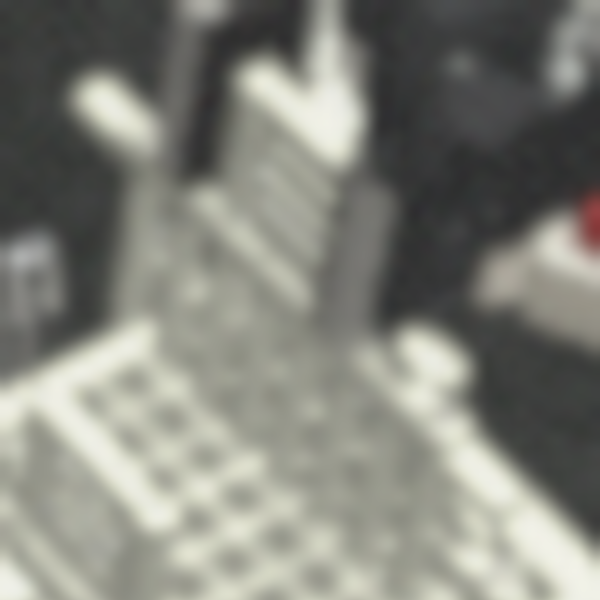

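```bash
python3 - <<'E'
from h import *
f,K,P=load("scene_r.npz"); f0,_,_=load("scene0.npz")
a=f[205:285,320:395,::-1].astype(float);b=f0[205:285,320:395,::-1].astype(float)
d=np.clip(np.abs(a-b).max(2)*2.5,0,255).astype(np.uint8)
d=cv2.resize(d,None,fx=7,fy=7,interpolation=cv2.INTER_NEAREST); c=cv2.resize(f[205:285,320:395,::-1],None,fx=7,fy=7,interpolation=cv2.INTER_CUBIC)
cv2.imwrite("pics/r3.png",cv2.resize(d,None,fx=1.4,fy=1.04)[:590,:790]) if 0 else cv2.imwrite("pics/r3.png",d)
E
```

```text
(no output)
```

View pics/r3.png

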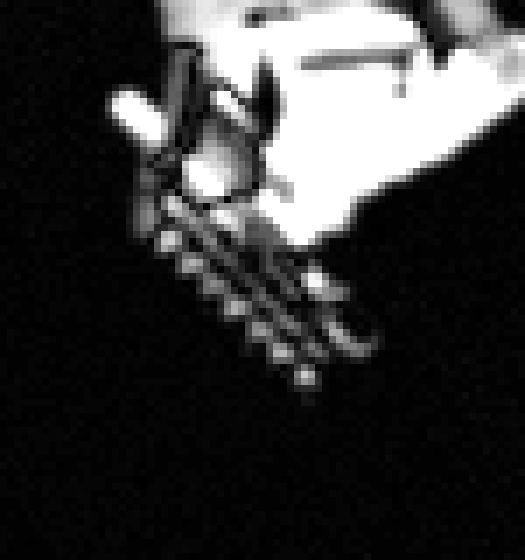

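```bash
cat > sf.py <<'E'
from g import *
from h import *
from scipy.optimize import minimize
f,K,P=load("scene_r.npz"); f0,_,_=load("scene0.npz")
g=cv2.cvtColor(f,cv2.COLOR_RGB2GRAY).astype(float); g0=cv2.cvtColor(f0,cv2.COLOR_RGB2GRAY).astype(float)
T=np.array([.5452,-.3328,.1272]); Rb=Rn.from_euler('xyz',[-1.567,.0033,-3.053])
x0,y0,w,h=325,215,60,60; S=6
a=g[y0:y0+h,x0:x0+w]; b=g0[y0:y0+h,x0:x0+w]
def comb(q,x,y,z):
    e,gx,t,yy=q; 
    # comb x axis tilt t about jaw
    X=np.array([x*np.sin(t)+z*np.cos(t), -x*np.cos(t)+z*np.sin(t), y])
    return T+Rb.apply(np.array([e,gx,yy])+X)
def mask(q):
    m=np.zeros((h*S,w*S),np.uint8)
    pt=lambda X:((proj(K,P,X)[0]-[x0,y0]+.5)*S-.5)
    for i in range(8):
        y=(i-3.5)*.009; A=pt(comb(q,-.001,y,0));B=pt(comb(q,-.036+.0026,y,0))
        rad=.0026*K[0,0]/np.linalg.norm(comb(q,-.02,y,0)-P[:3,3])*S
        d=(B-A)/np.linalg.norm(B-A); n=np.array([-d[1],d[0]])*rad
        cv2.fillPoly(m,[np.round(np.array([A+n,B+n,B-n,A-n])*16).astype(np.int32)],255,cv2.LINE_AA,4)
        cv2.circle(m,tuple(np.round(B*16).astype(int)),int(round(rad*16)),255,-1,cv2.LINE_AA,4)
    return cv2.resize(m,(w,h),interpolation=cv2.INTER_AREA)/255.
# roi: near sleeves' lower part, excluding above (spine/finger)
def roi(q):
    m=np.zeros((h,w),np.uint8); pt=lambda X:proj(K,P,X)[0]-[x0,y0]
    c=[comb(q,-.012,-.036,0),comb(q,-.012,.036,0),comb(q,-.043,.036,0),comb(q,-.043,-.036,0)]
    cv2.fillConvexPoly(m,np.round([pt(X) for X in c]).astype(np.int32),1); m=cv2.dilate(m,np.ones((3,3)))
    return m.astype(bool)
r=roi([0,.014,0,0])
def cost(q,full=False):
    m=mask(q)[r]; A=a[r];B=b[r]
    # A = B*(1-m)+m*(c)
    y=A-B*(1-m); c=(m@y)/(m@m+1e-9); e=y-m*c
    v=np.mean(e**2)
    return (v,c) if full else v
if __name__=="__main__":
    best=[]
    for e in(-.003,-.0015,0,.0015,.003):
        for gx in(.011,.014,.017,.02):
            for t in(-.04,0,.04):
              for yy in(-.0015,.0015):
                best.append((cost([e,gx,t,yy]),e,gx,t,yy))
    best.sort()
    for bb in best[:4]:
        q=np.array(bb[1:]); s=minimize(cost,q,method="Nelder-Mead",options=dict(initial_simplex=[q]+[q+d for d in np.diag([.001,.0015,.02,.001])],xatol=1e-5,fatol=1e-3))
        print(bb[0],s.fun,s.x,cost(s.x,True)[1])
    print("base",np.mean((a[r]-b[r])**2))
E
python3 sf.py
```

```text
84.35097771743898 76.1974514277784 [0.0013 0.0114 0.0554 0.0013] 131.22012837905032
84.76466090590523 76.47546648807284 [-0.0017  0.0147  0.0383 -0.001 ] 130.98712355287032
86.56313888390616 80.41477582432097 [-0.0002  0.0115  0.0195  0.0009] 131.26819076949403
87.69702831151638 74.47297523129227 [-0.0027  0.0175  0.0546 -0.0023] 131.01244306613583
base 707.3643263757116
```

```bash
python3 - <<'E'
from sf import *
for yy in(-.001,0,.001):
  for gx in(.011,.0125,.014,.0155,.017):
    q=np.array([0,.03]); s=minimize(lambda p:cost([p[0],gx,p[1],yy]),q,method="Nelder-Mead",options=dict(initial_simplex=[q,q+[.001,0],q+[0,.02]]))
    e,t=s.x; print(yy,gx,s.fun.round(1),s.x,"tip tool-x mm",1e3*(e-.036*np.sin(t)), "tip world",comb([e,gx,t,yy],-.036,0,0))
# ears prediction
for q in([-.0005,.0125,.045,0],[-.0005,.014,.045,0],[-.0005,.0125,0,0]):
    print(q,[(proj(K,P,comb(q,.0025,y,0))[0]).round(1) for y in(.047,-.047)],[(proj(K,P,comb(q,.038,y,0))[0]).round(1) for y in(.015,-.015)])
E
```

```text
-0.001 0.011 115.5 [-0.0002  0.0499] tip tool-x mm -1.987021487444061 tip world [ 0.5473 -0.3318  0.0802]
-0.001 0.0125 88.5 [-0.0007  0.0512] tip tool-x mm -2.5404796578247253 tip world [ 0.5478 -0.3317  0.0788]
-0.001 0.014 77.8 [-0.0012  0.0524] tip tool-x mm -3.0557019844806868 tip world [ 0.5483 -0.3317  0.0773]
-0.001 0.0155 74.8 [-0.001   0.0644] tip tool-x mm -3.3199795382703625 tip world [ 0.5486 -0.3317  0.0758]
-0.001 0.017 76.7 [-0.0011  0.0719] tip tool-x mm -3.6633977311448502 tip world [ 0.549  -0.3317  0.0743]
0 0.011 86.9 [-0.      0.0397] tip tool-x mm -1.475327253286074 tip world [ 0.5468 -0.3328  0.0802]
0 0.0125 77.5 [0.0001 0.0593] tip tool-x mm -2.0585472685511723 tip world [ 0.5474 -0.3328  0.0788]
0 0.014 74.9 [0.     0.0632] tip tool-x mm -2.2677001250739135 tip world [ 0.5476 -0.3328  0.0773]
0 0.0155 78.2 [-0.0002  0.0646] tip tool-x mm -2.531149621924369 tip world [ 0.5479 -0.3328  0.0758]
0 0.017 88.3 [-0.0004  0.0765] tip tool-x mm -3.1284552095157325 tip world [ 0.5485 -0.3327  0.0743]
0.001 0.011 77.1 [0.0008 0.0443] tip tool-x mm -0.8265309723041211 tip world [ 0.5463 -0.3339  0.0802]
0.001 0.0125 76.3 [0.0009 0.0564] tip tool-x mm -1.1435609072121218 tip world [ 0.5466 -0.3339  0.0788]
0.001 0.014 80.2 [0.0007 0.0636] tip tool-x mm -1.5379311754982095 tip world [ 0.547  -0.3338  0.0773]
0.001 0.0155 91.8 [0.0011 0.083 ] tip tool-x mm -1.9133106559818094 tip world [ 0.5474 -0.3338  0.0758]
0.001 0.017 104.3 [0.0012 0.1262] tip tool-x mm -3.3269354202725427 tip world [ 0.5488 -0.3337  0.0745]
[-0.0005, 0.0125, 0.045, 0] [array([372. , 253.3]), array([337., 218.])] [array([361.9, 227.2]), array([350.2, 215.9])]
[-0.0005, 0.014, 0.045, 0] [array([371.8, 253.9]), array([336.9, 218.6])] [array([361.7, 227.8]), array([350.1, 216.5])]
[-0.0005, 0.0125, 0, 0] [array([372. , 253.3]), array([337., 218.])] [array([362.7, 226.8]), array([351. , 215.6])]
```

```bash
python3 - <<'E'
from sf import *
for t in(0,.03,.06):
    A,B=[proj(K,P,comb([0,.0135,t,0],x,-.0315,0))[0] for x in(0,-.03)]; print(t,A,B,(B-A)[0]/(B-A)[1])
    A,B=[proj(K,P,comb([0,.0135,t,0],x,.0315,0))[0] for x in(0,-.03)]; print(t,A,B,(B-A)[0]/(B-A)[1])
c=f[220:246,333:350,::-1]; cv2.imwrite("pics/s1.png",cv2.resize(c,None,fx=22,fy=22,interpolation=cv2.INTER_CUBIC))
E
```

```text
0 [341.9151 224.7997] [339.9366 235.6498] -0.18234900369090534
0 [365.2606 248.455 ] [362.4801 259.2292] -0.2580722230393072
0.03 [341.9151 224.7997] [340.3235 235.4544] -0.14938705297001464
0.03 [365.2606 248.455 ] [362.8793 259.0124] -0.22555827080390584
0.06 [341.9151 224.7997] [340.7114 235.2498] -0.11519074286901254
0.06 [365.2606 248.455 ] [363.2803 258.7865] -0.19167970280263966
```

View pics/s1.png

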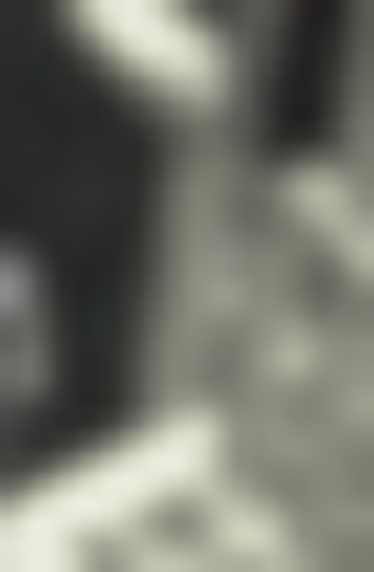

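```bash
python3 - <<'E'
from h import *
from sf import comb
f,K,P=load("top_r.npz"); f0,_,_=load("top0.npz")
x0,y0,w,h,S=330,130,45,45,12
a=f[y0:y0+h,x0:x0+w,::-1].astype(float);b=f0[y0:y0+h,x0:x0+w,::-1].astype(float)
d=np.clip(np.abs(a-b).max(2)*1.5,0,255).astype(np.uint8)
d=cv2.resize(d,None,fx=S,fy=S,interpolation=cv2.INTER_NEAREST); c=cv2.resize(a.astype(np.uint8),None,fx=S,fy=S,interpolation=cv2.INTER_CUBIC)
d=cv2.cvtColor(d,cv2.COLOR_GRAY2BGR)
q=[0,.0135,.045,0]
for im in(c,d):
    for x,y,z,col in[(.0025,-.047,0,(255,0,0)),(.005,-.047,-.003,(0,255,0)),(.005,-.047,.003,(0,255,0)),(.005,-.036,-.003,(0,255,0)),(.005,-.036,.003,(0,255,0)),(-.036,-.0315,0,(0,0,255)),(-.036,-.0225,0,(0,0,255))]:
        u=(proj(K,P,comb(q,x,y,z))[0]-[x0,y0]+.5)*S-.5; cv2.circle(im,tuple(np.round(u).astype(int)),3,col,-1)
cv2.imwrite("pics/r4.png",cv2.resize(np.hstack([c,d]),None,fx=.74,fy=.74))
E
```

```text
(no output)
```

View pics/r4.png

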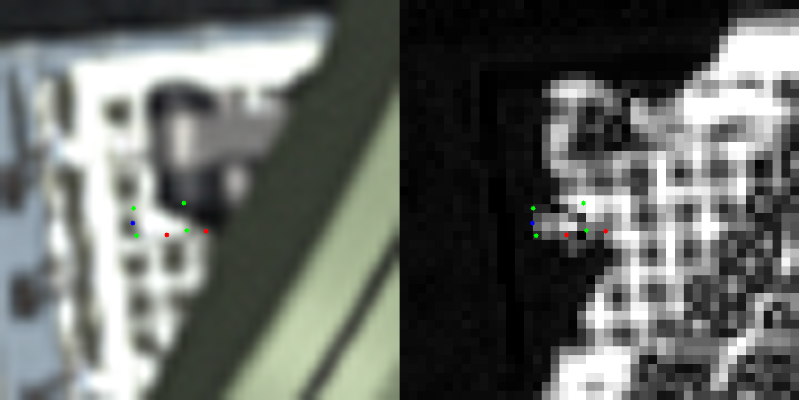

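The comb fit is good in both views: 2.6° tilt about the jaw axis, TCP about 13.5 mm above the comb origin. I'm correcting the tilt and centring over the empty row.

```bash
cat > ins.py <<'E'
from g import *
E=np.array([.5440,-.3309,.054]); psi=.0905-np.pi
def tgt(h,t=.047,e=.0002,gx=.0135,dx=0,dy=0):
    R=down(psi)*Rn.from_rotvec([0,0,-t]); Yp=np.array([-np.sin(.0905),np.cos(.0905),0]);Xp=np.array([np.cos(.0905),np.sin(.0905),0])
    return E+[0,0,h]+Xp*dx+Yp*dy-R.apply([e,gx,0]),R
E
python3 -c "
from ins import *
row(*tgt(.041))"
```

```text
t 14.85 row [-0.0037 -0.0022 -0.05  ] [ 0.011  1.854 -0.199] deg 2.9 q [-0.57  0.49  1.56 -0.    1.08  0.92] F [ 0. -0. -0.] tcp [ 0.5451 -0.3327  0.127 ] w 28.3
```

Call:
drive_tool(deltas=[[-0.004,-0.002,-0.05,0,0.2,-0.2,-0.6],[-0.004,-0.002,-0.05,0,0.6,-0.2,-0.6],[-0.004,-0.002,-0.05,0,1.2,-0.2,-0.6],[-0.004,-0.002,-0.05,0,1.8,-0.2,-0.6],[-0.004,-0.002,-0.05,0,1.8,-0.2,-0.6]])

```text
time_s: 15.27
tool_pos: [0.5433, -0.33, 0.106]
tool_rot: [-1.574, -0.051, -3.051]
ft_force: [-0.7, -0.3, -1.3]
gripper_width: 0.331
```

Call:
drive_tool(deltas=[[0,0,0,0,0,0,-0.6],[0,0,0,0,0,0,-0.6],[0,0,0,0,0,0,-0.6],[0,0,0,0,0,0,-0.6]])

```text
time_s: 15.6
tool_pos: [0.5445, -0.3307, 0.1081]
tool_rot: [-1.572, -0.048, -3.051]
ft_force: [-0.5, -0.3, 0.7]
gripper_width: 0.336
```

```bash
python3 - <<'E'
from ins import *
from h import *
from cell import optics
row(*tgt(.041))
S={}
for n in("scene","top"):
    c=optics.camera(n); st=get_state(); np.savez(f"{n}_u.npz",f=c["frame"],K=c["camera_matrix"],P=c["pose"],T=st["tool_pos"],R=st["tool_rot"])
row(*tgt(.041))
import sf
d=np.load("scene_u.npz"); sf.f=d["f"]; sf.T=d["T"]; sf.Rb=Rn.from_euler('xyz',d["R"]); sf.y0=225
sf.a=cv2.cvtColor(sf.f,cv2.COLOR_RGB2GRAY).astype(float)[sf.y0:sf.y0+60,325:385]; sf.b=sf.g0[sf.y0:sf.y0+60,325:385]
sf.r=sf.roi([0,.0135,.045,0])
for gx in(.0125,.0135,.0145):
    q=np.array([0,.03]); s=sf.minimize(lambda p:sf.cost([p[0],gx,p[1],0]),q,method="Nelder-Mead",options=dict(initial_simplex=[q,q+[.001,0],q+[0,.02]]))
    e,t=s.x; print(gx,s.fun,s.x,"O",sf.comb([e,gx,t,0],0,0,0),"tip",sf.comb([e,gx,t,0],-.036,0,0))
x0,y0=325,215
d0=np.clip(np.abs(d["f"].astype(float)-sf.f0).max(2)*2.5,0,255).astype(np.uint8)[y0:y0+65,x0:x0+60]
A=cv2.cvtColor(cv2.resize(d0,None,fx=6,fy=6,interpolation=cv2.INTER_NEAREST),cv2.COLOR_GRAY2BGR)
B=cv2.resize(d["f"][y0:y0+65,x0:x0+60,::-1],None,fx=6,fy=6,interpolation=cv2.INTER_CUBIC)
Yp=np.array([-np.sin(.0905),np.cos(.0905),0])
for i in range(8):
    u=(proj(sf.K,sf.P,E+Yp*(i-3.5)*.009)[0]-[x0,y0]+.5)*6-.5
    for im in(A,B): cv2.circle(im,tuple(np.round(u).astype(int)),2,(0,0,255),-1)
cv2.imwrite("pics/u.png",np.hstack([A,B]))
E
```

```text
t 15.6 row [ 0.0013 -0.0003  0.0011] [-0.031 -0.041  0.018] deg 0.1 q [-0.55  0.53  1.55 -0.03  1.1   0.95] F [-0.5 -0.3  0.7] tcp [ 0.5445 -0.3307  0.1081] w 28.6
t 15.7 row [ 0.0014 -0.0003  0.0012] [-0.03  -0.046  0.025] deg 0.1 q [-0.55  0.53  1.55 -0.03  1.1   0.95] F [-0.5  0.6 -0.1] tcp [ 0.5445 -0.3306  0.108 ] w 28.2
0.0125 136.60482434999025 [-0.0008  0.0158] O [ 0.5447 -0.3306  0.0956] tip [ 0.5436 -0.3307  0.0596]
0.0135 124.62340564273347 [-0.      0.0468] O [ 0.5439 -0.3307  0.0946] tip [ 0.5438 -0.3306  0.0586]
0.0145 118.08021532204806 [-0.0005  0.0449] O [ 0.5443 -0.3306  0.0936] tip [ 0.5442 -0.3306  0.0576]
```

View pics/u.png

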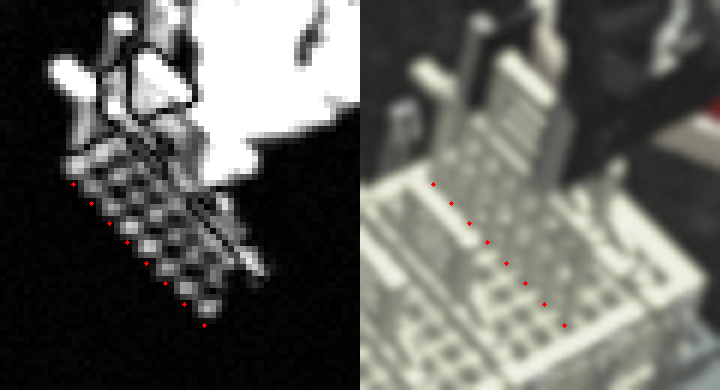

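The comb is vertical and within about 0.3 mm of the row in x and y, with the eight tips (left panel 75,165 → 208,308) just above their wells (red). I'm lowering it step by step, watching force.

Call:
drive_tool(deltas=[[0,0,0,-0.03,0.25,0.02,-0.6],[0,0,0,-0.03,0.5,0.02,-0.6],[0,0,0,-0.05,0.75,0.02,-0.6],[0,0,0,-0.06,1.0,0.02,-0.6],[0,0,0,-0.06,1.0,0.02,-0.6]])

```text
time_s: 16.12
tool_pos: [0.5446, -0.3304, 0.0971]
tool_rot: [-1.573, -0.049, -3.051]
ft_force: [0.7, 0.8, -1.1]
gripper_width: 0.331
```

```bash
python3 -c "
from ins import *
row(*tgt(.03)); print(get_state()['moment'])"
```

```text
t 16.12 row [ 0.0023 -0.0002  0.0018] [-0.018 -0.042  0.043] deg 0.2 q [-0.55  0.54  1.57 -0.03  1.08  0.95] F [ 0.7  0.8 -1.1] tcp [ 0.5446 -0.3304  0.0971] w 28.1
[ 0.1165 -0.2545  0.0041]
```

Call:
drive_tool(deltas=[[0.001,0,0,-0.01,0.3,0.03,-0.6],[0.002,0,0.001,-0.03,0.6,0.04,-0.6],[0.002,0,0.001,-0.04,0.9,0.04,-0.6],[0.002,0,0.001,-0.06,1.2,0.04,-0.6],[0.002,0,0.001,-0.06,1.2,0.04,-0.6]])

```text
time_s: 16.53
tool_pos: [0.5444, -0.3305, 0.0849]
tool_rot: [-1.572, -0.048, -3.051]
ft_force: [1.3, 3.3, -1.5]
gripper_width: 0.328
```

```bash
python3 - <<'E'
from ins import *
from h import *
from cell import optics
row(*tgt(.018)); print(get_state()['moment'])
c=optics.camera("scene"); crop(c["frame"],310,195,85,80,8,"pics/v.png"); np.savez("scene_v.npz",f=c["frame"],K=c["camera_matrix"],P=c["pose"])
row(*tgt(.018))
E
```

```text
t 16.53 row [ 0.0008 -0.0002  0.0012] [-0.036 -0.057  0.032] deg 0.1 q [-0.55  0.55  1.58 -0.03  1.05  0.95] F [ 1.3  3.3 -1.5] tcp [ 0.5444 -0.3305  0.0849] w 27.8
[ 0.6836 -0.3139 -0.0548]
t 16.58 row [ 0.0009 -0.0002  0.0012] [-0.032 -0.054  0.035] deg 0.1 q [-0.55  0.55  1.58 -0.03  1.05  0.95] F [ 0.2  3.5 -2.4] tcp [ 0.5445 -0.3305  0.0849] w 28.3
```

View pics/v.png

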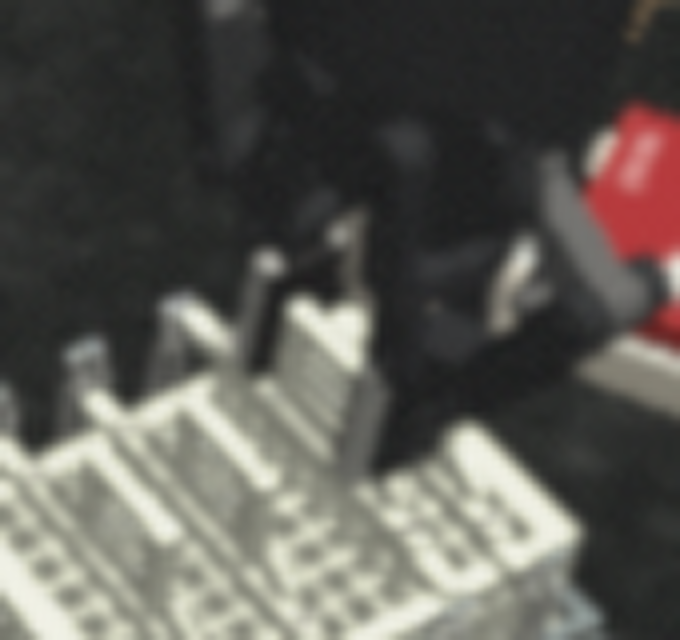

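The sleeves are in the wells about 18 mm deep, with the left ear just above its clip. A 3.4 N side force along +y says the comb is slightly too far toward −y, so I ease it +y and go on.

Call:
drive_tool(deltas=[[0,0,0,0,0,-0.05,-0.6],[0,0,0,0,0,-0.1,-0.6],[0,0,0,0,0,-0.1,-0.6]])

```text
time_s: 16.83
tool_pos: [0.5445, -0.3303, 0.0855]
tool_rot: [-1.57, -0.048, -3.051]
ft_force: [0.3, 0.8, -2.7]
gripper_width: 0.331
```

```bash
python3 -c "
from ins import *
row(*tgt(.012)); print(get_state()['moment'])"
```

```text
t 16.83 row [-0.0009  0.      0.0008] [-0.059  0.602  0.053] deg 0.1 q [-0.55  0.55  1.58 -0.03  1.05  0.95] F [ 0.3  0.8 -2.7] tcp [ 0.5445 -0.3303  0.0855] w 28.1
[ 0.3194 -0.2389 -0.0312]
```

Call:
drive_tool(deltas=[[0,0,0,-0.01,0.2,0,-0.7],[0,0,0,-0.02,0.4,0,-0.7],[0,0,0,-0.03,0.6,0,-0.7],[0,0,0,-0.03,0.6,0,-0.7]], squeeze=90)

```text
time_s: 17.17
tool_pos: [0.5446, -0.3302, 0.0795]
tool_rot: [-1.57, -0.047, -3.051]
ft_force: [1.2, 1.9, 0.2]
gripper_width: 0.317
```

```bash
python3 -c "
from ins import *
row(*tgt(.006)); print(get_state()['moment'])"
```

```text
t 17.17 row [-0.0007 -0.0001  0.0005] [-0.051  0.605  0.06 ] deg 0.1 q [-0.55  0.55  1.59 -0.03  1.04  0.95] F [1.2 1.9 0.2] tcp [ 0.5446 -0.3302  0.0795] w 27.0
[ 0.3162 -0.3074 -0.0011]
```

Call:
drive_tool(deltas=[[0,0,0,-0.01,0.15,0,-0.7],[0,0,0,-0.02,0.3,0,-0.7],[0,0,0,-0.02,0.45,0,-0.7],[0,0,0,-0.02,0.45,0,-0.7]])

```text
time_s: 17.5
tool_pos: [0.5447, -0.3302, 0.0757]
tool_rot: [-1.57, -0.047, -3.051]
ft_force: [0.3, 2.3, 3.5]
gripper_width: 0.321
```

Call:
drive_tool(deltas=[[0,0,0,-0.01,0.15,0,-0.7],[0,0,0,-0.01,0.3,0,-0.7],[0,0,0,-0.01,0.3,0,-0.7]])

```text
time_s: 17.75
tool_pos: [0.5445, -0.3301, 0.0715]
tool_rot: [-1.57, -0.048, -3.051]
ft_force: [2.5, 1.7, -1.4]
gripper_width: 0.323
```

```bash
python3 -c "
from ins import *
row(*tgt(.0)); print(get_state()['moment'])"
```

```text
t 17.75 row [-0.0003 -0.0002  0.0007] [-0.05   0.401  0.073] deg 0.0 q [-0.55  0.56  1.59 -0.03  1.02  0.95] F [ 2.5  1.7 -1.4] tcp [ 0.5445 -0.3301  0.0715] w 27.5
[ 0.1771 -0.3659 -0.0513]
```

Call:
drive_tool(deltas=[[0,0,0,0,0.1,0,-0.7],[0,0,0,0,0.2,0,-0.7],[0,0,0,0,0.2,0,-0.7]])

```text
time_s: 18.0
tool_pos: [0.5443, -0.33, 0.0696]
tool_rot: [-1.571, -0.048, -3.051]
ft_force: [1.9, 1.4, -1.7]
gripper_width: 0.324
```

Call:
drive_tool(deltas=[[0,0,0,0,0.1,0,-0.7],[0,0,0,0,0.2,0,-0.7],[0,0,0,0,0.2,0,-0.7]])

```text
time_s: 18.25
tool_pos: [0.5446, -0.3302, 0.0692]
tool_rot: [-1.57, -0.047, -3.051]
ft_force: [1.3, 2.2, 5.1]
gripper_width: 0.323
```

```bash
python3 - <<'E'
from ins import *
from h import *
from cell import optics
row(*tgt(.0)); print(get_state()['moment'])
c=optics.camera("scene"); crop(c["frame"],310,205,85,70,8,"pics/w.png")
E
```

```text
t 18.25 row [-0.0007 -0.0004 -0.0003] [-0.022  0.171  0.067] deg 0.1 q [-0.55  0.56  1.6  -0.03  1.02  0.95] F [1.3 2.2 5.1] tcp [ 0.5446 -0.3302  0.0692] w 27.5
[ 0.6361 -0.15   -0.02  ]
```

View pics/w.png

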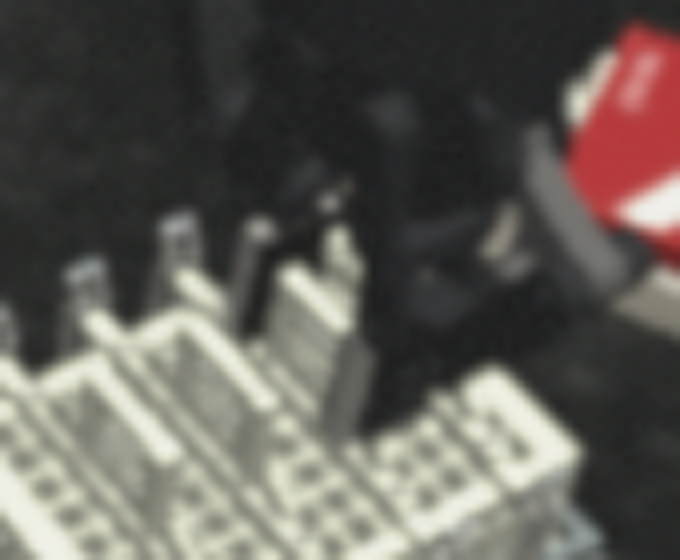

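The left ear now lies under its clip like the neighbours', and the force is rising (5 N), which suggests the spine is on the plate. One gentle push to confirm.

Call:
drive_tool(deltas=[[0,0,0,0,0.06,0,-0.7],[0,0,0,0,0.12,0,-0.7],[0,0,0,0,0.12,0,-0.7]])

```text
time_s: 18.55
tool_pos: [0.5448, -0.3302, 0.0691]
tool_rot: [-1.57, -0.046, -3.052]
ft_force: [0.2, 3.9, 10.4]
gripper_width: 0.321
```

Call:
drive_tool(deltas=[[0,0,0,0,0.06,0,-0.7],[0,0,0,0,0.1,-0.05,-0.7],[0,0,0,0,0.1,-0.05,-0.7]])

```text
time_s: 18.8
tool_pos: [0.545, -0.3302, 0.069]
tool_rot: [-1.568, -0.045, -3.051]
ft_force: [-0.1, 2.6, 12.6]
gripper_width: 0.321
```

That's a hard stop: z holds at 69 mm while the force rises to 12.6 N. I unload, then open just enough to clear the tab.

Call:
drive_tool(deltas=[[0,0,0,0,-0.15,0,-0.7],[0,0,0,0,-0.25,0,-0.7],[0,0,0,0,-0.25,0,-0.7]])

```text
time_s: 19.05
tool_pos: [0.5446, -0.33, 0.0692]
tool_rot: [-1.569, -0.047, -3.051]
ft_force: [0.8, 0.3, 6.5]
gripper_width: 0.32
```

Call:
drive_tool(deltas=[[0,0,0,0,0,0,-0.3],[0,0,0,0,0,0,-0.15],[0,0,0,0,0,0,0],[0,0,0,0,0,0,0],[0,0,0,0,0,0,0]])

```text
time_s: 19.47
tool_pos: [0.5437, -0.3295, 0.0678]
tool_rot: [-1.571, -0.049, -3.051]
ft_force: [0.2, 0.5, 0.8]
gripper_width: 0.5
```

Call:
drive_tool(deltas=[[0,0,0,0.05,-1,0,0],[0,0,0,0.12,-2.5,0,0],[0,0,0,0.25,-5,0,0],[0,0,0,0.45,-9,0,0],[0,0,0,0.6,-13,0,0]])

```text
time_s: 19.88
tool_pos: [0.5436, -0.3291, 0.1996]
tool_rot: [-1.572, -0.05, -3.051]
ft_force: [1.6, -0.5, 0.1]
gripper_width: 0.502
```

Call:
drive_tool(deltas=[[0,0,0,-4,-3,-4,0],[0,0,0,0,-4,-8,0],[0,0,0,4,-4,-12,0],[0,0,0,8,-4,-16,0],[0,0,0,12,-4,-20,0]])

```text
time_s: 20.3
tool_pos: [0.4566, -0.1817, 0.242]
tool_rot: [-1.57, -0.047, -3.051]
ft_force: [0.1, -0.0, 0.2]
gripper_width: 0.502
```

Call:
drive_tool(deltas=[[0,0,0,2,0,-4,0],[0,0,0,4,0,-8,0],[0,0,0,4,0,-12,0],[0,0,0,4,0,-16,0],[0,0,0,4,0,-18,0]])

```text
time_s: 20.72
tool_pos: [0.4, -0.0044, 0.244]
tool_rot: [-1.572, -0.046, -3.05]
ft_force: [0.4, -1.7, -0.3]
gripper_width: 0.498
```

```bash
python3 - <<'E'
from ins import *
from h import *
from cell import optics
row(*tgt(0))
for n,b in(("top",(322,122,75,85)),("scene",(288,210,105,100))):
    c=optics.camera(n); x0,y0,w,h=b; S=7
    np.savez(f"{n}_z.npz",f=c["frame"],K=c["camera_matrix"],P=c["pose"]); f=c["frame"]; K,P=c["camera_matrix"],c["pose"]
    img=cv2.resize(f[y0:y0+h,x0:x0+w,::-1],None,fx=S,fy=S,interpolation=cv2.INTER_CUBIC)
    Yp=np.array([-np.sin(.0905),np.cos(.0905),0]);Xp=np.array([np.cos(.0905),np.sin(.0905),0])
    for k in(-54,-27,0,27):
        for y,z in((-.047,.003),(.047,.003),(-.015,.038),(.015,.038)):
            u=(proj(K,P,E+Xp*k/1000+Yp*y+[0,0,z])[0]-[x0,y0]+.5)*S-.5; cv2.circle(img,tuple(np.round(u).astype(int)),2,(0,0,255),-1)
    cv2.imwrite(f"pics/z_{n}.png",img)
    cv2.imwrite(f"pics/zf_{n}.png",f[:,:,::-1])
E
```

```text
t 20.72 row [ 0.0009  0.0012 -0.0007] [-12.236  17.067  33.843] deg 0.1 q [-0.04  0.06  1.87 -0.01  1.26  1.44] F [ 0.4 -1.7 -0.3] tcp [ 0.4    -0.0044  0.244 ] w 42.3
```

View pics/z_top.png

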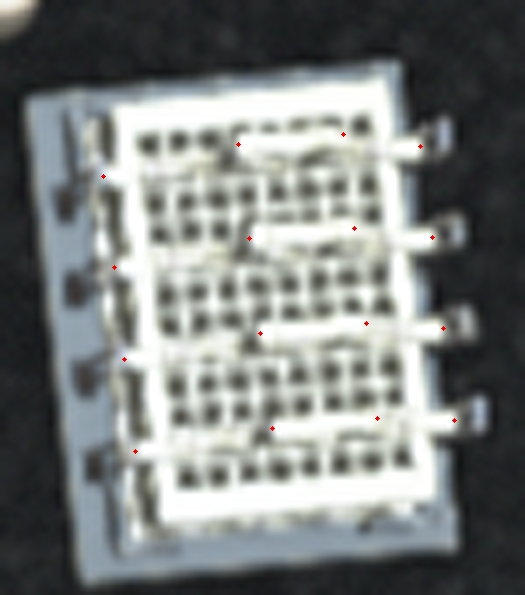

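View pics/z_scene.png

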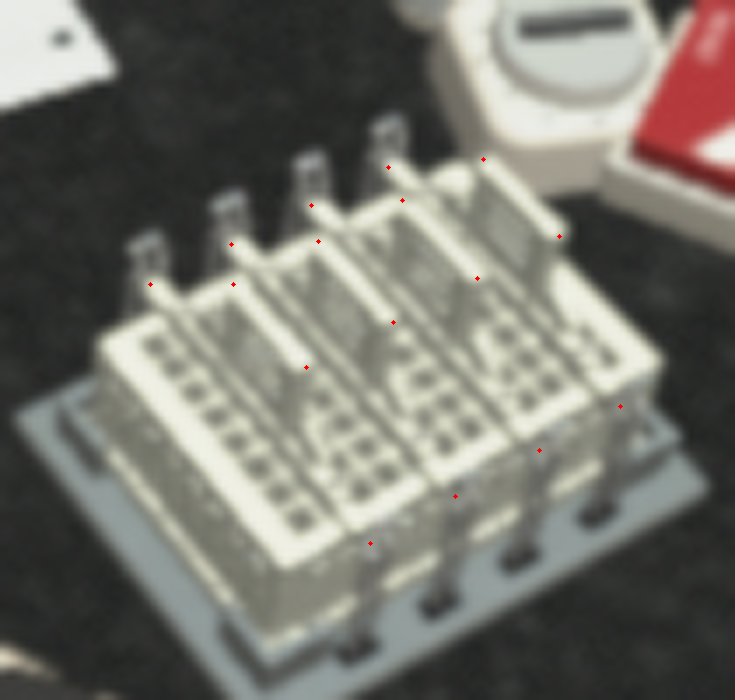

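Both views show four combs at equal height. The new one (top crop row at y≈240; scene tab 403–478, 200–278) sits in its row with the same offsets from the model as its neighbours, ears under the clips. The robot is clear, so I hand in.

```bash
python3 - <<'E'
from h import *
for n in("top","scene"):
    a=load(n+"0.npz")[0].astype(int);b=load(n+"_z.npz")[0].astype(int)
    d=np.abs(a-b).max(2)
    b=(325,125,70,75) if n=="top" else (290,225,100,80)
    print(n,"changed px in plate area",(d[b[1]:b[1]+b[3],b[0]:b[0]+b[2]]>40).sum(), np.argwhere(d[b[1]:b[1]+b[3],b[0]:b[0]+b[2]]>40).min(0)+[b[1],b[0]],np.argwhere(d[b[1]:b[1]+b[3],b[0]:b[0]+b[2]]>40).max(0)+[b[1],b[0]])
from cell import job
print(job.job_done())
E
```

```text
top changed px in plate area 134 [152 339] [161 384]
scene changed px in plate area 140 [238 331] [272 361]
the job is handed in; nothing more can be done
None
```

The last comb is loaded in the empty row (x = +13.5 mm from the plate centre), upright and let go, and the job is handed in. I lifted it from the tray, leaned it on the rest and released it. I then took it again by the tab along its own axis, turned it upright and lowered it in.

- **Seating:** it stopped hard against the plate; the largest push I read was about 13 N, and it had passed the clips before that. After release both cameras show it level with its neighbours, ears under both clips.
- **Loaded combs:** comparing plate pictures from before and after, the only change is in the newly filled row, so the three loaded combs did not move.
- **Time:** the run took about 21 s of the 67 s allowed.
- **What disagreed on the way:**
  - The comb came to rest about 5° flatter on the slope than the face, which the task allows.
  - It sat 2.6° tilted in the second grip; I corrected this from the pictures.
  - A side force of about 3.5 N in the wells went away after I moved it slightly along the row.

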